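# Run an angle gauge along a trim tile and rock it to the red mark

## Task

Take the angle gauge by its green post and set its flat sole upright on the brown band of the rounded trim tile, dial facing away from the robot, pressing just enough to sink the sprung bed about half-way. Keeping that steady pressure and keeping it upright, slide it along the bead to the blue band without lifting it, then rock it sideways on the bead there until the swinging pointer settles on the red mark. Finish holding it like that, still gripped and pressed on the blue band; never push the bed down to its stop, and leave the pottery, tiles, jar and brush around undisturbed.

Things in the scene. Friction and masses are not known exactly. Their poses are not given: they have to be found in the camera images.
- gauge: Angle gauge, loose, 0.25 to 0.46 kg, standing on its flat dark sole. Origin: sole underside below the green post; z up, x to the dial side. Sole 82 mm (y), x -28 to +40 mm, 10 mm thick. Post 24 mm (y) by 26 mm (x), 10 to 95 mm up. Round dial faces +x, 96 mm across with its black ring, centre 60 mm up, back at x = 27 mm, face at x = 33 mm.
- gauge_grip (a point): Point to grip on the gauge: the centre of the green post, 65 mm above the underside of the sole. Take it from above with the fingers closing along the gauge's y (24 mm); nothing stands beside the post there. Axes as the gauge's.
- gauge_sole (a point): Centre of the sole's underside below the post (the gauge's origin). Axes as the gauge's.
- pointer (a joint): Angle (rad) of the free-swinging black pendulum pointer on the dial about the gauge's x axis, 0 along the gauge's z. Gravity keeps the needle upright, so it reads minus the gauge's roll about its x axis; after a movement it swings and settles in about a second.
- mark (a joint): Angle (rad) of the red mark on the dial ring about the gauge's x axis, 0 at the top, positive to the gauge's -y side; 0.22 to 0.42, stiff, stays as found. The pointer is on it when both joints read the same: roll the gauge about its x axis by minus this angle (top leaning to its +y side).
- pointer_tip (a point): Tip of the needle, 30 mm from the dial's centre; z along the needle.
- mark_tip (a point): Inner tip of the red mark, 34 mm from the dial's centre; z along the mark, outwards.
- bed: Fixed wooden plinth of the sprung bed, 250 by 120 mm and 22 mm high; origin at the centre of its underside, x along the trim tile, away from the robot.
- bead: Trim tile held upright on the sprung bed: a rib 200 mm long (x) and 20 mm wide with a half-round top of radius 10 mm (the bead). Origin on the top line at mid-length, 92 mm above the table when not pressed; x along it, away from the robot, z up. An aluminium deck 85 mm wide lies 46 mm below the top. Cream, with a brown and a blue band.
- bead_brown (a point): Top of the bead at the middle of the brown band (30 mm long), 55 mm from mid-length on the robot's side. Axes as the bead's.
- bead_blue (a point): Top of the bead at the middle of the blue band (30 mm long), 55 mm from mid-length on the far side. Axes as the bead's.
- sink (a joint): How far the sprung bed with the tile is pressed down (m): 0 free, 0.014 bottomed. It starts to sink at about 1.5 N and gives about 1.7 mm for each further newton.
- bowl: Loose blue bowl, 110 mm across, 52 mm high, origin under its centre. Leave it alone.
- tiles: Loose stack of turquoise tiles, 100 by 100 mm, 60 mm high, origin under its centre. Leave it alone.
- jar: Loose glaze jar, 72 mm across, 89 mm high, origin under its centre. Leave it alone.
- stack: Loose stack of small bowls, 90 mm across, 66 mm high, origin under its centre. Leave it alone.
- pot: Loose turquoise lidded pot, 92 mm across, 72 mm high, origin under its centre. Leave it alone.
- brush: Loose brush, 180 mm long, lying down. Leave it alone.

How it is judged:
By the outcome, as a careful person would: the job done as asked, in the order asked, and still so for the second after the job is handed in, while the arm keeps its last pose, push and grip.
It also fails if it takes over 51 s, if anything falls off the work surface, if the arm or the gripper's body presses on something with over 40 N, if the wrist force passes 120 N, or if a joint passes its speed limit or range.

## Robot

A 6-joint arm with a two-finger parallel gripper is mounted at the origin on the work surface. World frame = base frame: x ahead of the robot, y to its left, z up, the work surface at z = 0. Lengths are in m, angles in rad, forces in N, time in s.
With the tool pointing down it reaches from about 0.225 to 0.875 m from the base axis. Payload 3.4 kg.
Tool frame: the origin (TCP) lies midway between the tips of the shut fingers; the grasp point (between the pads) lies 19 mm behind it (manip.tcp_to_grasp is the distance from the TCP to the grasp point, in m); x points along the fingers, y is the direction in which the jaws open and shut, and the axes are right-handed (so a half turn about x gives the same grasp; the last joint's range is limited). The gripper opens to 85 mm and grips with 20 to 120 N. Pads are 22 mm wide; open, the fingers measure 114 mm over their backs; the gripper's body (76 mm by 85 mm) begins 54 mm behind the grasp point. The pads swing forward as they close: fully open they stand 13 mm farther back than shut.
Start: joints at [-1.407, 0.276, 1.505, -0, 1.361, -0.121], TCP at [0.162, -0.552, 0.231] pointing down, gripper open.
Joint ranges: [-2.89, 2.89], [-0.75, 2.08], [0.22, 2.7], [-1.18, 4.32], [0.11, 2.71], [-2.7, 2.7]. Speed limits (rad/s): [2.57, 2.57, 3.14, 3.14, 3.14, 3.14].

## Interface

Orientations are given as a unit quaternion [w, x, y, z].
In Python, from rig import readout, eyes, job, manip gives the robot as it stands. The module is installed in compiled form; this text tells all that it offers.
- The arm moves only by the tool carry_out, never from a script. Its argument "deltas" is one flat list of numbers, 7 for each row, row after row: the shift along the tool's x, y, z scaled (see below), then the turn, a rotation vector about the tool's x, y, z scaled (see below), then the opening, from -1 (shut) to 1 (fully open). In form: [dx, dy, dz, ax, ay, az, grip, dx, dy, dz, ax, ay, az, grip, ...]. A call has 1 to 10 rows; each row shifts and turns the commanded pose from where the row before left it, along the tool's axes as they then stand; what a row does not reach is not made up. The controller multiplies each number of a shift by 60 mm and each number of a turn by 4 degrees. A row lasts 1/8 s, in which the tool goes at most 62.5 mm and 10.7 degrees, less where a joint would pass 70% of its speed; a pose out of reach is approached as far as the arm can. A call with a number of a shift or a turn outside -1 to 1 is refused whole. A call with a gripper value outside its range is refused whole. The fingers move at their own pace and stop on an object; "newtons" is the grip in N (left out, the last holds). Time passes only in rows, so rows that do not move let the fingers close. It gives the time, the measured TCP pose, the force and the opening at its end, in the units of the state.
- readout.get_state(): the state, without advancing time (a new reading comes with each control period).
- eyes.get_image(name): name is "scene" or "top"; returns a dict with "color" (480x640x3 uint8, red, green, blue), "z_map" (480x640 float32, m along the optical axis (not along the pixel's ray), 0 where there is no reading), "mtx" (3x3 intrinsics, pixels), "origin" and "orientation" of the camera in the world. Camera axes: x right, y down, z forward; pixel columns grow to the right and rows downward; lengths in m; the calibration is good to about 2 mm. A picture is of the moment at which its call begins.
- job.sign_off(): hands the job in, once; it reports no verdict.
The state is a dict: "clock": time; "qpos": joint angles; "qd": joint speeds; "effort": joint torques, N m; "position": TCP position; "ee_rot": TCP orientation; "contact_force": force on the tool from outside, world axes, zero at the start; "moment": the same for the moment, N m; "width": finger opening in m.
Only numpy, scipy, OpenCV 4.12 (cv2) and the standard library are available. Lean on these libraries where they do the work, as an engineer would, in place of code of your own. Each camera call takes 0.05 s, during which the arm holds its last target.

## Working session

There is one attempt and no reset: what is moved stays moved. The work goes in short steps, Python scripts to look and compute and a tool call to move; the robot and the scene stay as the last step left them, time stands still between calls to the robot, and variables do not carry over. Pictures are saved under pics/ and viewed, and the job is handed in when it is done.

Besides the shell and the picture viewer there is one more tool, called after "Call:" by a JSON object that holds its "method" and its "body". carry_out: Moves the arm, as the interface text tells. Its arguments: {"type":"object","properties":{"deltas":{"type":"array"},"newtons":{"type":"number"}},"required":["deltas"]}

```bash
mkdir -p pics; ls
python3 - <<'E'
from rig import readout, eyes, job, manip
import cv2,numpy as np
s=readout.get_state()
for k,v in s.items(): print(k,np.round(v,4))
print([a for a in dir(manip) if a[0]!='_'], manip.tcp_to_grasp)
for n in ("scene","top"):
    d=eyes.get_image(n)
    cv2.imwrite(f"pics/{n}0.png",d["color"][:,:,::-1])
    np.savez(f"{n}0.npz",**d)
    print(n,d["mtx"],d["origin"],d["orientation"])
E
```

```text
pics
clock 0.0
qpos [-1.407   0.2766  1.5062  0.      1.3607 -0.121 ]
qd [-0.001   0.0006 -0.0008  0.0009 -0.0007 -0.0004]
effort [ 2.00000e-04 -4.16767e+01 -2.45803e+01 -0.00000e+00  1.12000e-02
  0.00000e+00]
position [ 0.1615 -0.5513  0.2305]
ee_rot [-0.0997 -0.6999 -0.101   0.7   ]
contact_force [ 0.5408 -0.4079  0.4464]
moment [-0.0039  0.0428 -0.0329]
width 0.0853
['MotionError', 'tcp_to_grasp'] 0.0187
scene [[460.42099629   0.         315.32502117]
 [  0.         460.42099629 237.82471932]
 [  0.           0.           1.        ]] [ 1.1748159  -1.02337589  0.82873001] [-0.47233159  0.84030966  0.23404091 -0.12652037]
top [[447.17871808   0.         327.34167534]
 [  0.         447.17871808 240.78523261]
 [  0.           0.           1.        ]] [0.38963199 0.01946728 1.36710106] [-0.05231009  0.71404451 -0.69666903  0.04534702]
```

View pics/scene0.png

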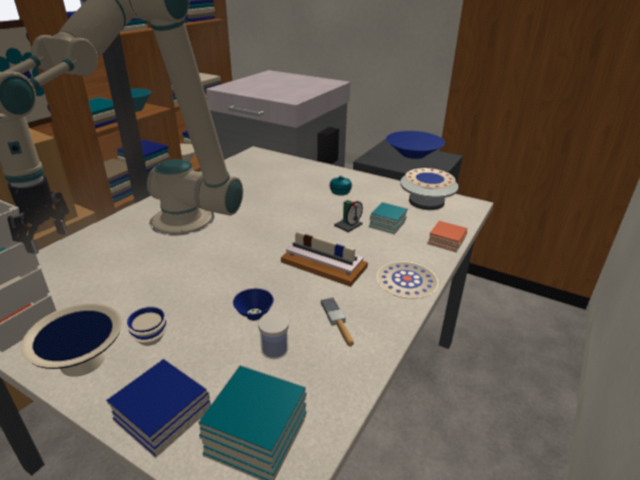

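View pics/top0.png

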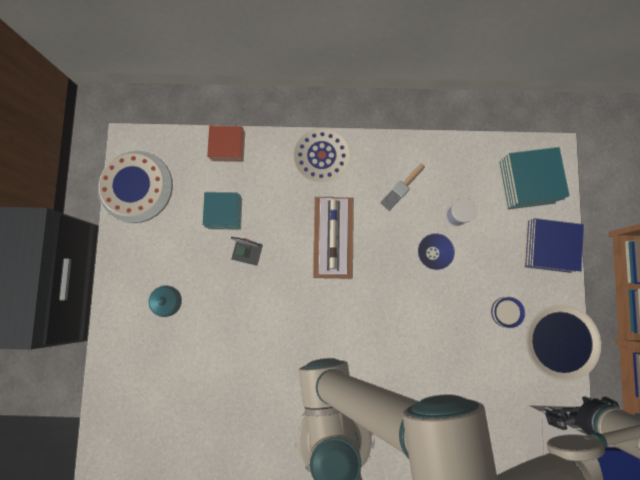

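The scene view shows the gauge at about (350,215) and the bead at about (325,250). In the top view the gauge is at (246,250), with its dial strip on the far side. The bead runs through (334,235), brown at the bottom (334,257) and blue at the top (333,210). Next I'll zoom in and measure.

```bash
cat > h.py <<'E'
import numpy as np,cv2
from scipy.spatial.transform import Rotation as R
def rot(q): return R.from_quat([q[1],q[2],q[3],q[0]])
def load(f): return dict(np.load(f))
def pts(d):
    z=d["z_map"];K=d["mtx"];v,u=np.mgrid[:480,:640]
    P=np.stack([(u-K[0,2])/K[0,0]*z,(v-K[1,2])/K[1,1]*z,z],-1)
    return P@rot(d["orientation"]).as_matrix().T+d["origin"]
def ray(d,u,v,h):
    K=d["mtx"];r=rot(d["orientation"]).as_matrix()@np.array([(u-K[0,2])/K[0,0],(v-K[1,2])/K[1,1],1])
    o=d["origin"];return o+r*(h-o[2])/r[2]
def proj(d,p):
    c=rot(d["orientation"]).as_matrix().T@(np.asarray(p)-d["origin"]);K=d["mtx"]
    return K[0,0]*c[0]/c[2]+K[0,2],K[1,1]*c[1]/c[2]+K[1,2]
E
python3 - <<'E'
from h import *
t=load("top0.npz");s=load("scene0.npz")
a=cv2.resize(t["color"][220:280,220:275],None,fx=7,fy=7,interpolation=cv2.INTER_CUBIC)
b=cv2.resize(s["color"][190:240,325:375],None,fx=8,fy=8,interpolation=cv2.INTER_CUBIC)
h=420
im=np.hstack([cv2.resize(a,(385,h)),cv2.resize(b,(h-10,h))])
cv2.imwrite("pics/z1.png",im[:,:,::-1])
a=cv2.resize(t["color"][185:290,300:370],None,fx=5,fy=5,interpolation=cv2.INTER_CUBIC)
cv2.imwrite("pics/z2.png",a[:,:,::-1])
P=pts(t)
print("table",np.median(P[330:350,200:280,2]))
# heights map on gauge
sub=P[230:272,224:268]
for r in range(0,42,2): print(230+r,' '.join('%3d'%(1000*x) for x in sub[r,::2,2]))
E
```

```text
table -0.0002479617298678516
230   0  -2  -1  -4  -2   1   0   2   3  -1  -2  -2  -1  -3   0  -2  -2   0   1  -4  -4  -5
232   0   2  -1   0   0   2  -2   0  -5   0   3   3  -1   2   1  -3  -1   3   2   0   2   1
234   0  -1   2   0  -3   3   0  -1  -4  -2   0   1  -1  -5   4  -2   1  -2  -3   0  -2   0
236  -7   0   6   3  85  -3   0   2  -1   0  -2  -4   0   2  -1   1   1   0  -1   0   0   8
238   0   5   0   4  76  88  99 100 104 102  89 105   2   2  -2  -2   0  -2   3   0   0   1
240   0   2  -1  -1   2   0  61  72  87 101 102 112 104  96  -2  -2   0   3   0  -3   0   4
242  -8   1   1   0   0  -2   9  13   6  40  51  71  87  89  98  90  85  -1  -3  -3   1  -4
244   0   3  -1  -2   3   0   9  10  10   7  30  27  27  35  53  75  78  75  58  13   3   0
246  -1   0   0   5   2  -1  13  91  95  88  93  25  25  28  10   9  10   8  13   4  -2  -4
248  -3   0   2   0   0   8   9  94  93  94  93  81  29  23   6  11  11   8   6   3  -4   7
250   0   2   1  -4  -4   7   6  98  92  94  91  78  48  21  11  12  12   4  11   3  -5   3
252   2  -2  -2  -2  -1  13  97  94  96  95  94  71  35  15
[... 160 characters left out ...]
   8  30  59  54  30  14  10   7  11  12  -1  -3   2   0
258   1  -1  -2   0   7   8  14  11   9   4  12  13   6  11  12  10   8   6  -3   0   0  -3
260   0   1  -1   2  -2   0   1  10   5  11   2  13   7  12   4  11   6   4   4   0  -3   0
262  -2  -1   3  -3  -2   0  -2  -2  -1   0   2   9   8  11   8  14   8  -5   1   0  -4   2
264  -2   3   1   0   1   1   1  -1   2   0  -1   9  -2   1   0  12  10   1  -1   0   2  -2
266   0   5   5   0  -6   0  -1   1   0   5   3  -4   5  -6  -2   0  -1  -3   3  -1  -3   0
268  -3  -1   1  -2   2  -2  -3   0   0   0  -4   0  -1   0  -3   2   0   3   1   4   3   0
270   0   0   7   0  -1  -3   0  -8  -2  -2   1   0   0  -1  -3   1   0   0  -2   0   1   0
```

View pics/z1.png

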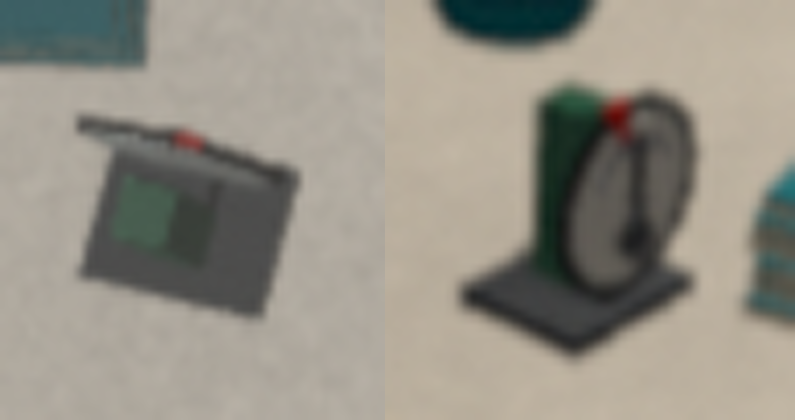

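View pics/z2.png

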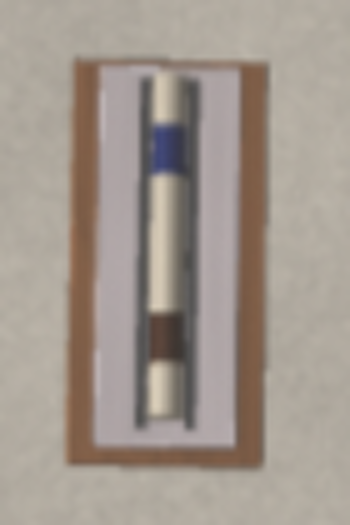

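Run:
```python
from h import *
t=load("top0.npz");s=load("scene0.npz")
c=t["color"].astype(int);P=pts(t)
hsv=cv2.cvtColor(t["color"],cv2.COLOR_RGB2HSV)
print(t["color"][250,240],t["color"][258,250],t["color"][225,260],t["color"][240,246])
# dark mask for gauge
g=cv2.cvtColor(t["color"],cv2.COLOR_RGB2GRAY)
roi=np.zeros(g.shape,bool);roi[231:275,222:272]=1
m=((g<125)&roi).astype(np.uint8)
n,l,st,ce=cv2.connectedComponentsWithStats(m);print(st[1:],ce[1:])
# subpixel near edge (bottom) of the sole: per column, crossing gray=~mid going up from below
def cross(arr,th):  # first index where arr goes < th
    i=np.argmax(arr<th); return i-1+(arr[i-1]-th)/(arr[i-1]-arr[i])
th=128
E=[]
for u in range(235,256):
    col=g[:275,u][::-1].astype(float)[:50] # from row 274 upward
    v=274-cross(col,th); E.append(ray(t,u,v,.005))
E=np.array(E);p=np.polyfit(E[:,1],E[:,0],1);print("near edge yaw deg",-np.degrees(np.arctan(p[0])),"resid",np.std(E[:,0]-np.polyval(p,E[:,1])))
n0=E
for name,us,sgn in (("left",range(245,257),1),("right",range(248,261),-1)):
    E=[]
    for v in us:
        row=g[v,215:280].astype(float)
        if sgn>0: u=215+cross(row,th)
        else: u=279-cross(row[::-1],th)
        E.append(ray(t,u,v,.005))
    E=np.array(E);p=np.polyfit(E[:,0],E[:,1],1);print(name,"yaw",np.degrees(np.arctan(p[0])),"resid",np.std(E[:,1]-np.polyval(p,E[:,0])),E.mean(0))
print("near mean",n0.mean(0))
# green top
r_,g_,b_=[c[...,i] for i in range(3)]
gm=(g_-r_>12)&(P[...,2]>.085)&(P[...,2]<.105)&roi
v,u=np.nonzero(gm);print("green px",len(u),u.mean(),v.mean(),ray(t,u.mean(),v.mean(),.095), P[gm].mean(0))
# bead
for name,mm in (("blue",(b_-r_>40)),("brown",(r_-b_>15)&(g_<90))):
    roi2=np.zeros(g.shape,bool);roi2[190:275,322:346]=1
    v,u=np.nonzero(mm&roi2&(P[...,2]>.07));print(name,len(u),u.mean(),v.mean(),ray(t,u.mean(),v.mean(),.091))
# red
v,u=np.nonzero((r_-g_>50)&roi);w=(r_-g_)[v,u];print("red top",len(u),(u*w).sum()/w.sum(),(v*w).sum()/w.sum())
```

```text
[72 93 79] [77 77 76] [178 172 161] [123  67  63]
[[231 237  32  28 640]] [[246.2859375 250.6640625]]
near edge yaw deg -12.137708093382338 resid 0.0002500140558021304
left yaw -12.510417465722421 resid 0.00024257797846371397 [0.54184612 0.32460575 0.005     ]
right yaw -12.037404065363422 resid 0.00021756826980351578 [0.53307596 0.24067518 0.005     ]
near mean [0.50550561 0.28546726 0.005     ]
green px 67 240.1044776119403 249.92537313432837 [0.53393878 0.28378858 0.095     ] [0.53408959 0.28405256 0.09372196]
blue 23 331.95652173913044 214.34782608695653 [0.64481929 0.02286086 0.091     ]
brown 45 332.0 252.0 [0.53480493 0.02012021 0.091     ]
red top 4 246.75438596491227 239.76315789473685
```

Run:
```python
from h import *
t=load("top0.npz")
c=t["color"].astype(int);P=pts(t);z=P[...,2]
print(np.round(1000*z[230:234,312:356:1]).astype(int))
# rib: depth z>0.07
m=(z>.07)&(z<.11);m[:, :322]=0;m[:,347:]=0;m[:190]=0;m[280:]=0
v,u=np.nonzero(m);print(u.min(),u.max(),v.min(),v.max(),len(u))
C=[];
for r in range(204,266):
    uu=u[v==r]
    if len(uu)>4: C.append(ray(t,uu.mean(),r,.09))
C=np.array(C);p=np.polyfit(C[:,0],C[:,1],1);print("depth line yaw",np.degrees(np.arctan(p[0])),"y at brown .535:",np.polyval(p,.535),"blue .645",np.polyval(p,.645),"x range",C[:,0].min(),C[:,0].max())
# brown plinth edges via saturation
hsv=cv2.cvtColor(t["color"],cv2.COLOR_RGB2HSV)
w=((hsv[...,1]>100)&(hsv[...,0]<18)).astype(np.uint8);w[:, :305]=0;w[:,362:]=0;w[:190]=0;w[285:]=0
w=cv2.morphologyEx(w,cv2.MORPH_OPEN,np.ones((3,3),np.uint8))
vv,uu=np.nonzero(w);q=np.array([ray(t,a,b,.022)[:2] for a,b in zip(uu,vv)])
r=cv2.minAreaRect((q*1000).astype(np.float32));print("plinth",r)
# outer edge lines
for f,nm in ((min,"L"),(max,"R")):
    E=np.array([ray(t,f(uu[vv==k]),k,.022) for k in range(202,274)])
    p=np.polyfit(E[:,0],E[:,1],1);print(nm,np.degrees(np.arctan(p[0])),np.polyval(p,.59))
print(c[190:275:2,333])
```

```text
[[  -1 1367   16   26   18   22   22   25   46   44   44   47   42   47
    43   49   54   64   84   89   91   92   94   87   84   54   60   54
    44   39   45   47   51   44   42   46   24   22   15   20   17    0
    -2   -1]
 [  -1   -2   26   23   18   19   22   22   46   51   41   41   44   41
    46   47   60   51   85   87   92   90   92   90   87   50   55   59
    46   42   47   43   44   45   46   43   21   21   16   23   17   -2
     1   -3]
 [  -4   -1   21   24   24   19   20   21   44   48   44   43   44   46
    43   47   56   57   86   89   91   85   92   93   87   54   63   57
    45   41   46   44   45   43   47   40   19   19   19   17   23   -1
     3   -2]
 [   2   -2   17   23   22   20   21   21   46   40   54   45   44   45
    45   50   57   59   85   87   92   93   92   84   91   56   54   54
    43   50   41   44   45   50   46   43   20   17   21   23   24    1
    -1    1]]
330 337 199 267 467
depth line yaw 0.44724859811149764 y at brown .535: 0.01740768755018245 blue .645 0.01826636065808602 x range 0.4975688001016001 0.675875376659099
plinth ((588.5482177734375, 19.850189208984375), (242.2134552001953, 112.6958999633789), 1.0257713794708252)
L 0.6534476919950126 0.07420236894195034
R 1.0257694295731206 -0.03648079152437344
[[177 170 160]
 [176 169 159]
 [178 171 160]
 [156 149 140]
 [144 128 119]
 [186 175 159]
 [188 178 160]
 [187 176 159]
 [186 176 159]
 [182 172 156]
 [ 90  90 115]
 [ 61  64 104]
 [ 60  65 104]
 [ 61  65 104]
 [ 66  70 105]
 [163 155 146]
 [181 171 154]
 [181 171 154]
 [180 170 154]
 [180 170 154]
 [180 170 154]
 [179 169 153]
 [179 169 153]
 [179 170 153]
 [178 168 152]
 [177 168 152]
 [177 168 151]
 [176 167 150]
 [170 161 146]
 [ 83  69  61]
 [ 78  61  54]
 [ 78  62  54]
 [ 78  62  55]
 [ 85  71  63]
 [162 152 138]
 [170 160 146]
 [169 159 145]
 [168 159 144]
 [166 157 142]
 [133 126 116]
 [172 163 164]
 [175 166 166]
 [142 126 120]]
```

Run:
```python
from h import *
t=load("top0.npz")
c=t["color"].astype(float).mean(2)
print(c[232,322:346].round().astype(int))
E=[]
for v in list(range(203,208))+list(range(222,245))+list(range(260,265)):
    row=c[v]; th=125
    l=next(u for u in range(334,320,-1) if row[u-1]<th); l=l-(row[l]-th)/(row[l]-row[l-1])
    r=next(u for u in range(334,346) if row[u+1]<th); r=r+(row[r]-th)/(row[r]-row[r+1])
    a=ray(t,l,v,.082);b=ray(t,r,v,.082);E.append([a[0],(a[1]+b[1])/2,a[1]-b[1]])
E=np.array(E);p=np.polyfit(E[:,0],E[:,1],1);print(np.degrees(np.arctan(p[0])),np.polyval(p,[.535,.59,.645]),E[:,2].mean(), np.std(E[:,1]-np.polyval(p,E[:,0])))
for v in (252.,214.2): print(ray(t,333,v,.091))
# mark: scene camera, plane of dial face
s=load("scene0.npz");cc=s["color"].astype(float)
psi=np.radians(-12.2);G=np.array([.534,.2833,0]);ex=np.array([np.cos(psi),np.sin(psi),0]);ey=np.array([-np.sin(psi),np.cos(psi),0])
red=cc[...,0]-cc[...,1];red[:, :325]=0;red[:,380:]=0;red[:190]=0;red[235:]=0
m=red>40;v,u=np.nonzero(m);w=red[m];uc,vc=(u*w).sum()/w.sum(),(v*w).sum()/w.sum();print("red",len(u),uc,vc)
def onface(d,u,v,x=.033):
    K=d["mtx"];r=rot(d["orientation"]).as_matrix()@np.array([(u-K[0,2])/K[0,0],(v-K[1,2])/K[1,1],1])
    o=d["origin"]-G;k=(x-o@ex)/(r@ex);p=o+k*r;return p@ey*1000,p[2]*1000-60
a=onface(s,uc,vc);print("mark y,z rel centre",a,np.arctan2(-a[0],a[1]),np.hypot(*a))
for q in ([G+ex*.033+ez*np.array([0,0,1])+ey*yy for ez,yy in ((.06,0),(.09,0),(.108,0),(.06,.048),(.06,-.048))]): print("proj",proj(s,q))
W=red*0
b=cv2.resize(s["color"][195:230,340:370],None,fx=16,fy=16,interpolation=cv2.INTER_CUBIC)
cv2.imwrite("pics/z3.png",b[:,:,::-1])
```

```text
[170 170 170 170 165 137  90 114 179 195 193 167 140 111  97  94  86 120
 167 171 168 169 169 173]
0.5200727706214024 [0.02125083 0.02175008 0.02224933] 0.015310803204836436 0.00010106414003314797
[0.5348746  0.01725024 0.091     ]
[0.64532779 0.01984091 0.091     ]
red 11 353.042654028436 203.28909952606634
mark y,z rel centre (np.float64(-11.19464549183169), np.float64(41.365799989004415)) 0.2642948588228841 42.85381542427821
proj (np.float64(354.4496428933023), np.float64(212.7311436928052))
proj (np.float64(354.9042518883004), np.float64(205.14121624273056))
proj (np.float64(355.18130110413705), np.float64(200.51573924725386))
proj (np.float64(362.8812585438592), np.float64(208.14704499713312))
proj (np.float64(345.6991188071683), np.float64(217.48862644725747))
```

View pics/z3.png

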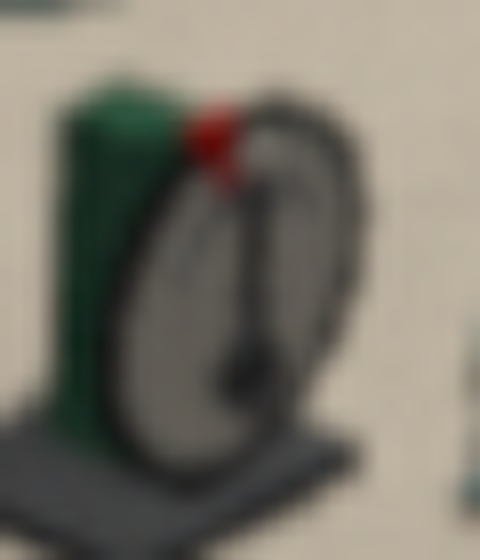

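```bash
cat >> h.py <<'E'
def tool_R(yaw,sign,roll=0.):
    # tool x down, tool y = sign*gauge y ; gauge rolled about its own x by roll
    g=R.from_euler('z',yaw)*R.from_euler('x',roll)
    M=np.column_stack([[0,0,-1],[0,sign,0],np.cross([0,0,-1],[0,sign,0])])
    return g*R.from_matrix(M)
def delta(p0,r0,p1,r1):
    d=r0.inv().apply(np.asarray(p1)-p0)/.06
    a=np.degrees((r0.inv()*r1).as_rotvec())/4
    return d,a
E
python3 - <<'E'
from h import *
from rig import readout
t=load("top0.npz")
for u,h in ((333,.09),(333,.022),(333.5,.046)): print(ray(t,u,231.5,h))
s=readout.get_state();r0=rot(s["ee_rot"]);print(r0.as_matrix().round(3))
for sg in (1,-1):
    d,a=delta(s["position"],r0,[.534,.2833,.20],tool_R(np.radians(-12.2),sg));print(sg,d.round(2),a.round(2), a*4)
E
```

```text
[0.59461343 0.018647   0.09      ]
[0.60552779 0.01860332 0.022     ]
[0.60171139 0.01712367 0.046     ]
[[-0.     0.281 -0.96 ]
 [ 0.002 -0.96  -0.281]
 [-1.    -0.002 -0.   ]]
1 [  0.53 -11.61  -9.87] [-3.787e+01 -3.000e-02  0.000e+00] [-1.51482123e+02 -1.29552096e-01  1.63185991e-02]
-1 [  0.53 -11.61  -9.87] [7.13 0.   0.02] [2.85178245e+01 1.20886085e-02 9.59705280e-02]
```

Call:
{"method": "carry_out", "body": {"deltas": [0,-0.73,-0.62,0,0,0,0.5,0,-0.73,-0.62,0,0,0,0.5,0,-0.73,-0.62,0,0,0,0.5,0,-0.73,-0.62,0,0,0,0.5,0,-0.73,-0.62,0,0,0,0.5,0,-0.73,-0.62,0,0,0,0.5,0,-0.73,-0.62,0,0,0,0.5,0,-0.73,-0.62,0,0,0,0.5,0,-0.73,-0.62,0,0,0,0.5,0,-0.73,-0.62,0,0,0,0.5], "newtons": 60}}

```text
clock: 1.35
position: [0.3958, -0.0252, 0.2313]
ee_rot: [0.101, 0.7, 0.1, -0.7]
contact_force: [0.7, -0.8, 0.7]
width: 0.0641
```

```bash
cat > st.py <<'E'
from h import *
from rig import readout
import sys
s=readout.get_state()
print("t",s["clock"],"q",np.round(s["qpos"],3),"p",np.round(s["position"],4),"F",np.round(s["contact_force"],2),"M",np.round(s["moment"],3),"w",round(float(s["width"]),4))
a=[float(x) for x in sys.argv[1:]]   # x y z yaw_deg roll_deg
if a:
    d,r=delta(s["position"],rot(s["ee_rot"]),a[:3],tool_R(np.radians(a[3]),-1,np.radians(a[4])))
    print("shift",d.round(3),"turn",r.round(3))
E
python3 st.py .534 .2833 .2 -12.2 0
```

```text
t 1.35 q [-2.390e-01  1.000e-03  1.840e+00 -0.000e+00  1.300e+00  1.047e+00] p [ 0.3958 -0.0252  0.2313] F [ 0.73 -0.81  0.67] M [-0.072 -0.047 -0.018] w 0.0641
shift [ 0.52  -4.287 -3.655] turn [ 7.131e+00 -6.000e-03 -7.000e-03]
```

Call:
{"method": "carry_out", "body": {"deltas": [0,-0.71,-0.61,0,0,0,0.5,0,-0.71,-0.61,0,0,0,0.5,0,-0.71,-0.61,0,0,0,0.5,0,-0.71,-0.61,0,0,0,0.5,0,-0.71,-0.61,0,0,0,0.5,0,-0.71,-0.61,0,0,0,0.5,0.1,0,0,1,0,0,0.5,0.1,0,0,1,0,0,0.5,0.1,0,0,1,0,0,0.5,0.1,0,0,1,0,0,0.5]}}

```text
clock: 2.6
position: [0.5341, 0.28, 0.2064]
ee_rot: [-0.001, -0.707, -0.001, 0.708]
contact_force: [0.8, -1.1, 0.6]
width: 0.0639
```

Call:
{"method": "carry_out", "body": {"deltas": [0,0,0,1,0,0,0.5,0,0,0,1,0,0,0.5,0,0,0,1,0,0,0.5,0,0,0,0.13,0,0,0.5,0,0,0,0,0,0,0.5]}}

```text
clock: 3.22
position: [0.5343, 0.2799, 0.207]
ee_rot: [0.075, -0.703, 0.075, 0.703]
contact_force: [-0.7, -0.3, 0.6]
width: 0.0642
```

```bash
python3 st.py .534 .2833 .046 -12.2 0
```

```text
t 3.225 q [ 0.367  0.332  1.483 -0.     1.327  2.15 ] p [0.5343 0.2799 0.207 ] F [-0.68 -0.27  0.55] M [-0.02   0.    -0.006] w 0.0642
shift [ 2.683 -0.055  0.015] turn [ 0.011  0.007 -0.006]
```

Call:
{"method": "carry_out", "body": {"deltas": [0.4,-0.055,0.015,0,0,0,0.5,0.4,0,0,0,0,0,0.5,0.4,0,0,0,0,0,0.5,0.4,0,0,0,0,0,0.5,0.3,0,0,0,0,0,0.5,0.2,0,0,0,0,0,0.5,0,0,0,0,0,0,0.5]}}

```text
clock: 4.1
position: [0.5337, 0.2832, 0.0804]
ee_rot: [0.075, -0.703, 0.075, 0.704]
contact_force: [0.3, -0.8, 0.3]
width: 0.0643
```

```bash
python3 st.py .534 .2833 .046 -12.2 0;python3 - <<'E'
from h import *
from rig import eyes
for n,(a,b,c,d) in (("top",(200,300,190,300)),("scene",(150,250,300,410))):
    i=eyes.get_image(n)["color"];cv2.imwrite(f"pics/g_{n}.png",cv2.resize(i[a:b,c:d],None,fx=5,fy=5,interpolation=cv2.INTER_CUBIC)[:,:,::-1])
E
```

```text
t 4.1 q [ 0.373  0.436  1.657 -0.     1.05   2.156] p [0.5337 0.2832 0.0804] F [ 0.32 -0.85  0.27] M [-0.014  0.057  0.011] w 0.0643
shift [ 0.574 -0.003 -0.005] turn [ 0.003  0.022 -0.016]
```

View pics/g_top.png

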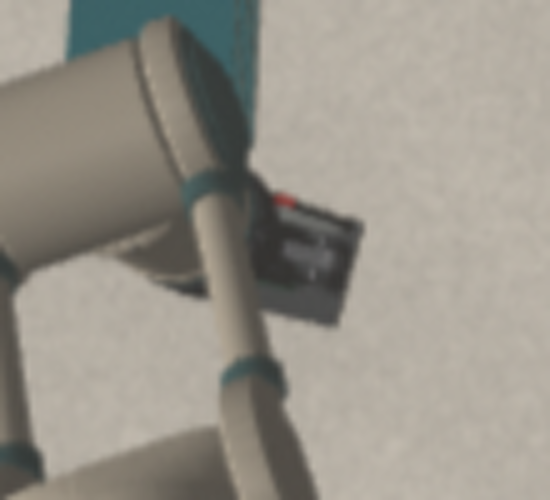

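View pics/g_scene.png

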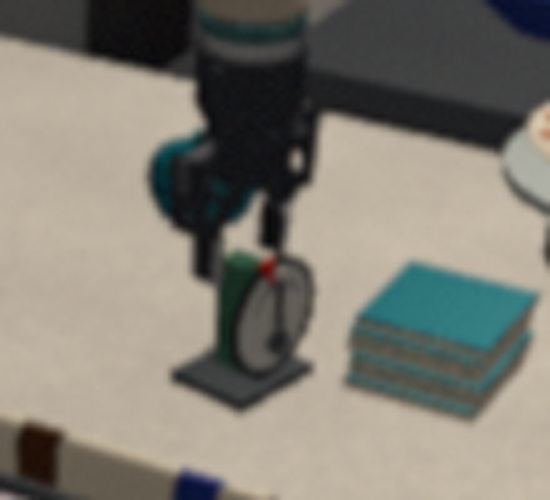

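The fingers straddle the green post: left finger at (205,260), right finger at (272,230) in the scene crop. I'll go down and grip.

Call:
{"method": "carry_out", "body": {"deltas": [0.25,0,0,0,0,0,0.5,0.25,0,0,0,0,0,0.5,0.07,0,0,0,0,0,0.5,0,0,0,0,0,0,0.5,0,0,0,0,0,0,-1,0,0,0,0,0,0,-1,0,0,0,0,0,0,-1,0,0,0,0,0,0,-1,0,0,0,0,0,0,-1,0,0,0,0,0,0,-1], "newtons": 60}}

```text
clock: 5.45
position: [0.5345, 0.2833, 0.0475]
ee_rot: [-0.075, 0.703, -0.075, -0.703]
contact_force: [-1.1, -2.2, 4.9]
width: 0.0232
```

```bash
python3 st.py .534 .2833 .046 -12.2 0
```

```text
t 5.45 q [ 0.373  0.471  1.694 -0.     0.976  2.157] p [0.5345 0.2833 0.0475] F [-1.06 -2.19  4.85] M [-0.124  0.01   0.044] w 0.0232
shift [0.026 0.002 0.009] turn [ 0.    -0.01   0.001]
```

Call:
{"method": "carry_out", "body": {"deltas": [-0.15,0,0,0,0,0,-1,-0.3,0,0,0,0,0,-1,-0.4,0,0,0,0,0,-1,-0.5,0,0,0,0,0,-1,-0.5,0,0,0,0,0,-1,-0.3,0,0,0,0,0,-1,0,0,0,0,0,0,-1,0,0,0,0,0,0,-1,0,0,0,0,0,0,-1]}}

```text
clock: 6.58
position: [0.5333, 0.2831, 0.1745]
ee_rot: [0.075, -0.702, 0.076, 0.704]
contact_force: [-0.1, -0.6, -5.2]
width: 0.0236
```

```bash
python3 st.py .5350 .0195 .18 0.7 0;python3 - <<'E'
from h import *
from rig import eyes
for n,(a,b,c,d) in (("top",(200,300,190,300)),("scene",(130,230,300,410))):
    D=eyes.get_image(n);i=D["color"];np.savez(n+"1.npz",**D);cv2.imwrite(f"pics/h_{n}.png",cv2.resize(i[a:b,c:d],None,fx=5,fy=5,interpolation=cv2.INTER_CUBIC)[:,:,::-1])
E
```

```text
t 6.575 q [0.373 0.356 1.53  0.    1.258 2.157] p [0.5333 0.2831 0.1745] F [-0.1  -0.58 -5.19] M [0.022 0.071 0.016] w 0.0236
shift [-0.087  4.289 -0.955] turn [-3.226  0.04  -0.02 ]
```

View pics/h_scene.png

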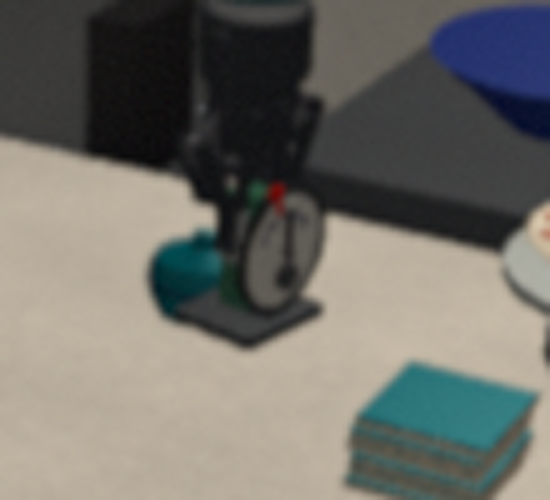

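Call:
{"method": "carry_out", "body": {"deltas": [-0.1,0.5,-0.11,-0.8,0,0,-1,0,0.7,-0.12,-0.8,0,0,-1,0,0.7,-0.08,-0.8,0,0,-1,0,0.7,-0.03,-0.8,0,0,-1,0,0.7,0,0,0.04,-0.02,-1,0,0.5,0,0,0,0,-1,0,0.3,0,0,0,0,-1,0,0,0,0,0,0,-1,0,0,0,0,0,0,-1]}}

```text
clock: 7.8
position: [0.5362, 0.0368, 0.1819]
ee_rot: [0.003, 0.708, 0.005, -0.706]
contact_force: [-0.1, 1.3, -3.7]
width: 0.0232
```

```bash
python3 st.py .5350 .0195 .18 0.7 0
```

```text
t 7.8 q [-0.063  0.251  1.667  0.003  1.221  1.496] p [0.5362 0.0368 0.1819] F [-0.1   1.3  -3.67] M [-0.005  0.038 -0.025] w 0.0232
shift [0.031 0.288 0.024] turn [-0.021 -0.037  0.034]
```

Call:
{"method": "carry_out", "body": {"deltas": [0.1,0.15,0.024,0,-0.037,0.034,-1,0.15,0.138,0,0,0,0,-1,0.1,0,0,0,0,0,-1,0,0,0,0,0,0,-1,0,0,0,0,0,0,-1,0,0,0,0,0,0,-1]}}

```text
clock: 8.55
position: [0.5353, 0.0186, 0.1613]
ee_rot: [0.004, 0.707, 0.003, -0.707]
contact_force: [0.4, -0.4, -3.8]
width: 0.0232
```

```bash
python3 st.py .5350 .0195 .14 0.7 0;python3 - <<'E'
from h import *
from rig import eyes
for n,(a,b,c,d) in (("top",(180,290,275,385)),("scene",(180,290,265,385))):
    D=eyes.get_image(n);i=D["color"];np.savez(n+"2.npz",**D);cv2.imwrite(f"pics/i_{n}.png",cv2.resize(i[a:b,c:d],None,fx=5,fy=5,interpolation=cv2.INTER_CUBIC)[:,:,::-1])
E
python3 st.py
```

```text
t 8.55 q [-9.500e-02  2.660e-01  1.701e+00 -1.000e-03  1.173e+00  1.466e+00] p [0.5353 0.0186 0.1613] F [ 0.44 -0.38 -3.78] M [ 0.021 -0.042 -0.026] w 0.0232
shift [ 0.355 -0.016  0.005] turn [-0.023 -0.013 -0.015]
t 8.65 q [-9.500e-02  2.660e-01  1.701e+00 -1.000e-03  1.173e+00  1.466e+00] p [0.5352 0.0186 0.1613] F [ 0.83 -1.   -3.2 ] M [-0.013  0.052 -0.01 ] w 0.0237
```

View pics/i_scene.png

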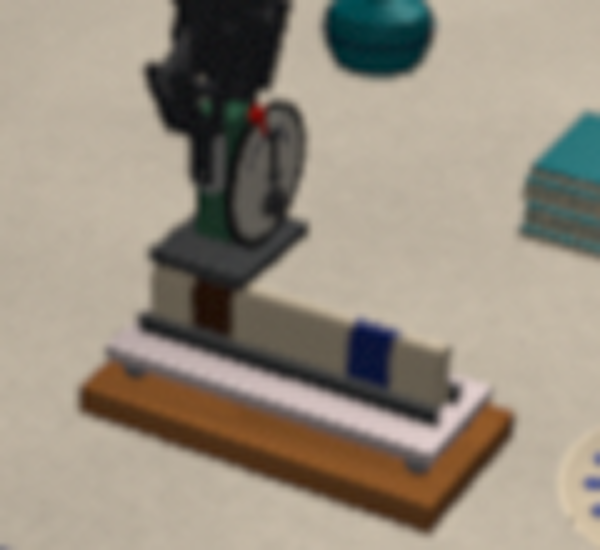

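View pics/i_top.png

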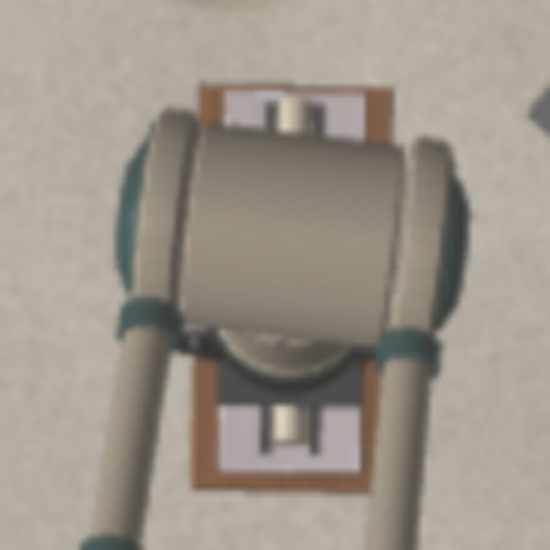

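Call:
{"method": "carry_out", "body": {"deltas": [0.12,-0.016,0.005,-0.02,-0.01,-0.015,-1,0.12,0,0,0,0,0,-1,0.06,0,0,0,0,0,-1,0.05,0,0,0,0,0,-1,0.05,0,0,0,0,0,-1,0,0,0,0,0,0,-1,0,0,0,0,0,0,-1]}}

```text
clock: 9.52
position: [0.5346, 0.0194, 0.1373]
ee_rot: [-0.004, -0.707, -0.004, 0.707]
contact_force: [-1.4, -0.0, -1.3]
width: 0.0229
```

```bash
cat > chk.py <<'E'
from h import *
from rig import eyes,readout
import sys
F=[];
D=[eyes.get_image("scene") for _ in range(6) if not F.append(readout.get_state()["contact_force"])]
F.append(readout.get_state()["contact_force"])
print("F avg",np.mean(F,0).round(2),"n",len(F))
def blue(d):
    c=d["color"].astype(float);w=np.clip(c[...,2]-c[...,0]-20,0,None);w[:230]=0;w[275:]=0;w[:,:325]=0;w[:,350:]=0
    v,u=np.mgrid[:480,:640];return (w*u).sum()/w.sum(),(w*v).sum()/w.sum(),w.sum()
d0=load("scene0.npz");b0=blue(d0);b=np.mean([blue(d) for d in D],0)
p=np.array([.645,.0195,.08]);print("blue",np.round(b0,2),b.round(2),"dv",b[1]-b0[1],"px per mm down",(proj(d0,p-[0,0,.01])[1]-proj(d0,p)[1])/10)
np.savez("scene_last.npz",**D[-1])
i=D[-1]["color"];cv2.imwrite(sys.argv[1],cv2.resize(i[180:290,265:385],None,fx=5,fy=5,interpolation=cv2.INTER_CUBIC)[:,:,::-1])
E
python3 chk.py pics/j1.png; python3 st.py .535 .0195 .1325 .7 0
```

```text
F avg [-1.26 -0.07 -1.19] n 7
blue [ 338.51  249.92 1600.  ] [ 338.43  250.54 1656.33] dv 0.6189611411220142 px per mm down 0.2784220470468256
t 9.825 q [-0.094  0.288  1.737 -0.     1.117  1.465] p [0.5346 0.0194 0.1371] F [-0.4   0.09 -1.83] M [ 0.015  0.305 -0.045] w 0.0232
shift [ 0.077 -0.001 -0.006] turn [-0.006  0.007 -0.   ]
```

Call:
{"method": "carry_out", "body": {"deltas": [0.03,0,0,0,0,0,-1,0.03,0,0,0,0,0,-1,0.017,0,0,0,0,0,-1,0,0,0,0,0,0,-1,0,0,0,0,0,0,-1]}}

```text
clock: 10.45
position: [0.5347, 0.0194, 0.1325]
ee_rot: [-0.004, -0.707, -0.004, 0.707]
contact_force: [-2.9, 0.2, 1.9]
width: 0.0233
```

```bash
python3 chk.py pics/j2.png; python3 st.py .535 .0195 .1325 .7 0
```

```text
F avg [-2.25  0.11  1.75] n 7
blue [ 338.51  249.92 1600.  ] [ 338.37  251.85 1647.5 ] dv 1.9329328661765715 px per mm down 0.2784220470468256
t 10.75 q [-0.094  0.292  1.744 -0.     1.106  1.465] p [0.5347 0.0194 0.1324] F [-2.43  0.32  1.32] M [0.024 0.463 0.019] w 0.0233
shift [-0.002 -0.001 -0.005] turn [-0.006  0.007 -0.001]
```

View pics/j2.png

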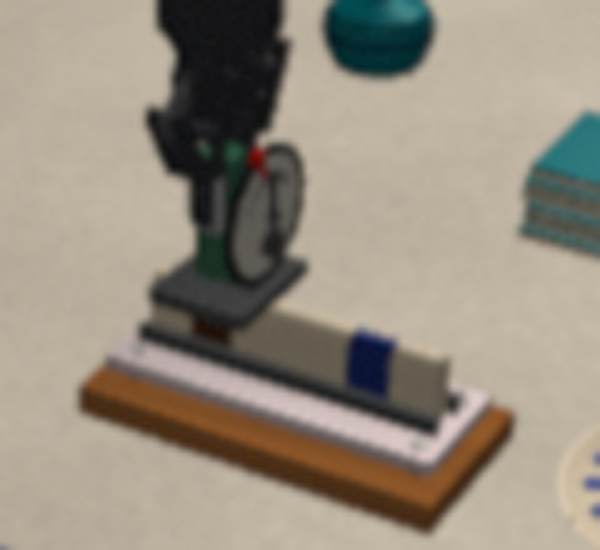

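Call:
{"method": "carry_out", "body": {"deltas": [0,0,-0.05,0,0,0,-1,0,0,-0.1,0,0,0,-1,0,0,-0.1,0,0,0,-1,0,0,-0.1,0,0,0,-1,0,0,-0.1,0,0,0,-1,0,0,-0.1,0,0,0,-1,0,0,-0.05,0,0,0,-1,0,0,0,0,0,0,-1], "newtons": 100}}

```text
clock: 11.75
position: [0.5715, 0.0198, 0.1324]
ee_rot: [0.004, 0.707, 0.004, -0.707]
contact_force: [-1.7, -0.4, 1.0]
width: 0.0229
```

```bash
python3 chk.py pics/k1.png; python3 st.py .645 .0207 .1325 .7 0
```

```text
F avg [-1.18 -0.    1.62] n 7
blue [ 338.51  249.92 1600.  ] [ 338.37  251.84 1642.  ] dv 1.9262713893930652 px per mm down 0.2784220470468256
t 12.05 q [-0.087  0.342  1.666  0.     1.132  1.472] p [0.5715 0.0198 0.1327] F [-0.76  0.1   1.77] M [ 0.033  0.204 -0.058] w 0.023
shift [ 0.005  0.    -1.226] turn [-0.006 -0.021 -0.002]
```

View pics/k1.png

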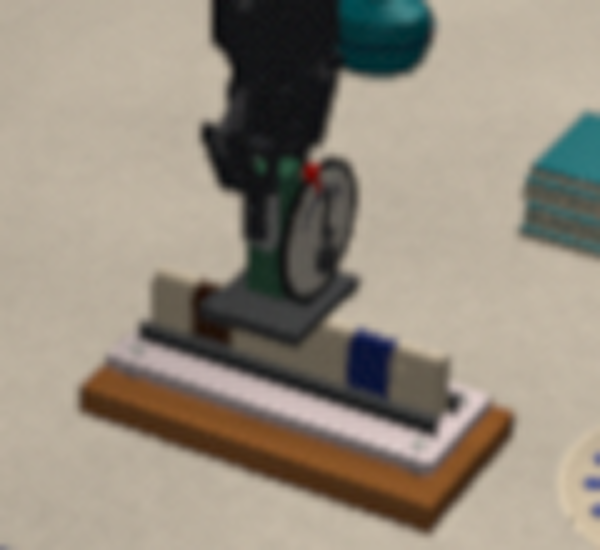

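Sliding steadily with sink and force unchanged. I'll continue to the blue band.

Call:
{"method": "carry_out", "body": {"deltas": [0,0,-0.05,0,-0.01,0,-1,0,0,-0.12,0,-0.01,0,-1,0,0,-0.16,0,0,0,-1,0,0,-0.16,0,0,0,-1,0,0,-0.16,0,0,0,-1,0,0,-0.16,0,0,0,-1,0,0,-0.16,0,0,0,-1,0,0,-0.14,0,0,0,-1,0,0,-0.08,0,0,0,-1,0,0,-0.03,0,0,0,-1]}}

```text
clock: 13.3
position: [0.6441, 0.0207, 0.1322]
ee_rot: [-0.004, -0.706, -0.004, 0.708]
contact_force: [-3.5, 1.2, 2.1]
width: 0.023
```

```bash
python3 chk.py pics/k2.png; python3 st.py .645 .0207 .1325 .7 0
```

```text
F avg [-2.53  0.16  2.1 ] n 7
blue [ 338.51  249.92 1600.  ] [337.93 255.98 363.83] dv 6.058204538751966 px per mm down 0.2784220470468256
t 13.6 q [-0.076  0.444  1.497 -0.     1.202  1.483] p [0.6442 0.0207 0.1325] F [-1.91 -0.71  1.85] M [-0.054  0.431 -0.012] w 0.023
shift [-0.     0.    -0.014] turn [-0.006  0.012 -0.001]
```

View pics/k2.png

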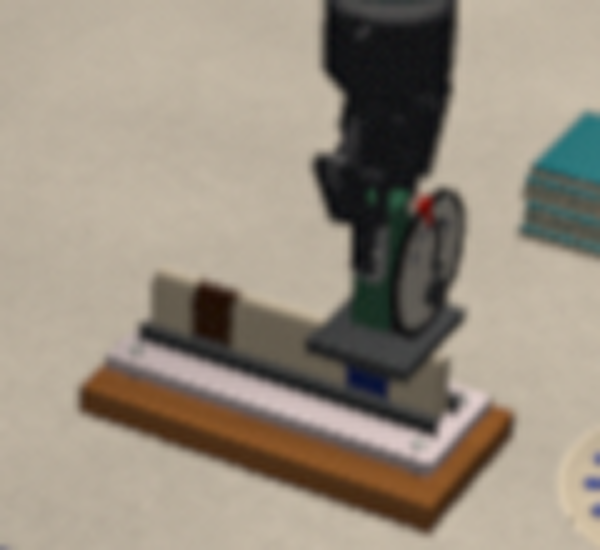

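```bash
cat > mark.py <<'E'
from h import *
def onface(d,u,v,o,Rg,x=.033):
    K=d["mtx"];r=rot(d["orientation"]).as_matrix()@np.array([(u-K[0,2])/K[0,0],(v-K[1,2])/K[1,1],1])
    c=Rg.inv().apply(d["origin"]-o);r=Rg.inv().apply(r);p=c+(x-c[0])/r[0]*r;return p[1]*1000,p[2]*1000-60
def red(d,box):
    c=d["color"].astype(float);w=np.clip(c[...,0]-np.maximum(c[...,1],c[...,2])-15,0,None);m=np.zeros(w.shape);m[box[1]:box[3],box[0]:box[2]]=1;w=w*m
    v,u=np.mgrid[:480,:640];return (w*u).sum()/w.sum(),(w*v).sum()/w.sum(),w.sum()
def needle(d,o,Rg,zs=(.068,.087)):
    # darkness centroid across needle within +-6mm in y (gauge upright), rows between zs
    g=cv2.cvtColor(d["color"],cv2.COLOR_RGB2GRAY).astype(float)
    out=[]
    for z in np.linspace(*zs,8):
        ys=np.linspace(-.012,.012,49)
        P=np.array([proj(d,o+Rg.apply([.033,y,z])) for y in ys]).astype(np.float32)
        val=cv2.remap(g.astype(np.float32),P[:,0].reshape(1,-1),P[:,1].reshape(1,-1),cv2.INTER_LINEAR)[0]
        w=np.clip(np.median(val)-8-val,0,None);out.append([(w*ys).sum()/max(w.sum(),1e-6)*1000,z*1000-60])
    return np.array(out)
def report(f,o,yaw,roll,box):
    d=load(f) if isinstance(f,str) else f;Rg=R.from_euler('z',np.radians(yaw))*R.from_euler('x',roll)
    r=red(d,box);a=np.array(onface(d,r[0],r[1],o,Rg));n=needle(d,o,Rg)
    print(f if isinstance(f,str) else '',"red px",np.round(r,2),"yz",a.round(1),"ang",round(np.arctan2(-a[0],a[1]),3),"rad",round(np.hypot(*a),1))
    print("  needle y at z:",n.round(1).tolist())
    return a,n
if __name__=="__main__":
    report("scene0.npz",np.array([.534,.2833,0]),-12.2,0,(335,190,375,230))
    report("scene1.npz",np.array([.5333,.2831,.127]),-12.2,0,(335,150,375,200))
    report("scene2.npz",np.array([.5352,.0186,.1138]),.7,0,(300,190,340,235))
    report("scene_last.npz",np.array([.6442,.0207,.085]),.7,0,(330,205,370,250))
    import cv2
    ims=[]
    for f,(a,b) in (("scene0.npz",(340,195)),("scene2.npz",(308,195)),("scene_last.npz",(338,212))):
        i=load(f)["color"][b:b+40,a:a+26];ims.append(cv2.resize(i,None,fx=10,fy=10,interpolation=cv2.INTER_CUBIC))
    cv2.imwrite("pics/m.png",np.hstack(ims)[:,:,::-1])
E
python3 mark.py
```

```text
scene0.npz red px [353.05 203.28 548.  ] yz [-11.1  41.4] ang 0.263 rad 42.8
  needle y at z: [[4.7, 8.0], [4.4, 10.7], [4.3, 13.4], [4.2, 16.1], [4.0, 18.9], [2.6, 21.6], [0.4, 24.3], [-2.9, 27.0]]
scene1.npz red px [355.01 168.56 755.  ] yz [-10.2  42.8] ang 0.233 rad 44.0
  needle y at z: [[5.0, 8.0], [4.9, 10.7], [4.9, 13.4], [5.2, 16.1], [5.4, 18.9], [5.1, 21.6], [3.1, 24.3], [0.7, 27.0]]
scene2.npz red px [316.24 202.67 851.  ] yz [-12.   43.5] ang 0.269 rad 45.1
  needle y at z: [[6.6, 8.0], [6.5, 10.7], [6.6, 13.4], [7.0, 16.1], [7.0, 18.9], [5.6, 21.6], [2.9, 24.3], [-0.2, 27.0]]
scene_last.npz red px [349.53 220.86 834.  ] yz [-11.6  42.6] ang 0.265 rad 44.2
  needle y at z: [[8.5, 8.0], [8.3, 10.7], [8.1, 13.4], [8.0, 16.1], [7.7, 18.9], [6.4, 21.6], [3.2, 24.3], [-0.2, 27.0]]
```

View pics/m.png

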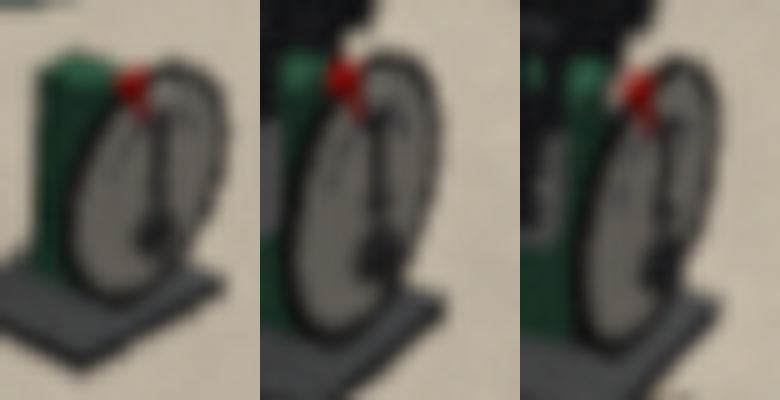

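```bash
cat > rect.py <<'E'
from h import *
def rectify(d,o,Rg,s=3.0,half=60,x=.033):
    q=np.array([[-55,5],[55,5],[55,115],[-55,115]],float)/1000
    src=np.array([proj(d,o+Rg.apply([x,a,b])) for a,b in q],np.float32)
    # seen from front (+x): gauge +y is to the right, up is up
    dst=np.array([[(half+a*1000)*s,(half-(b*1000-60))*s] for a,b in q],np.float32)
    H=cv2.getPerspectiveTransform(src,dst);n=int(2*half*s)
    return cv2.warpPerspective(d["color"],H,(n,n),flags=cv2.INTER_CUBIC),H
if __name__=="__main__":
    ims=[]
    for f,o,yaw in (("scene0.npz",[.534,.2833,0],-12.2),("scene2.npz",[.5352,.0186,.1138],.7),("scene_last.npz",[.6442,.0207,.085],.7)):
        d=load(f);Rg=R.from_euler('z',np.radians(yaw));im,H=rectify(d,np.array(o),Rg,2.2)
        c=int(60*2.2)
        for r in (48,34): cv2.circle(im,(c,c),int(r*2.2),(255,255,0),1)
        cv2.line(im,(c,c-4),(c,c+4),(255,0,255),1);cv2.line(im,(c-4,c),(c+4,c),(255,0,255),1)
        ims.append(im)
    cv2.imwrite("pics/rect1.png",np.hstack(ims)[:,:,::-1])
    # top0 candidates
    t=load("top0.npz");Rg=R.from_euler('z',np.radians(-12.2));o=np.array([.534,.2833,0])
    c=t["color"].astype(int);w=np.clip(c[...,0]-np.maximum(c[...,1],c[...,2])-22,0,None).astype(float);w[:231]=0;w[246:]=0;w[:,:225]=0;w[:,270:]=0
    v,u=np.mgrid[:480,:640];print("red top",(w*u).sum()/w.sum(),(w*v).sum()/w.sum(),w.sum());print(w[236:244,240:254].astype(int))
    for mu in (.2,.25,.3,.35,.4):
        for r in (.044,.048): print(mu,r,[np.round(proj(t,o+Rg.apply([x,-r*np.sin(mu),.06+r*np.cos(mu)])),2) for x in (.028,.033,.036)])
    print("ring ends",[np.round(proj(t,o+Rg.apply([.03,y,.06])),2) for y in (.048,-.048)])
E
python3 rect.py
```

```text
red top 246.5414847161572 239.6288209606987 229.0
[[ 0  0  0  0  0  0  0  0  0  0  0  0  0  0]
 [ 0  0  0  0  0  0  0  0  0  0  0  0  0  0]
 [ 0  0  0  0  0  0  1  0  0  0  0  0  0  0]
 [ 0  0  0  0  0 25 32 25 10  0  0  0  0  0]
 [ 0  0  0  0  0 19 34 42 32  0  0  0  0  0]
 [ 0  0  0  0  0  0  0  1  8  0  0  0  0  0]
 [ 0  0  0  0  0  0  0  0  0  0  0  0  0  0]
 [ 0  0  0  0  0  0  0  0  0  0  0  0  0  0]]
0.2 0.044 [array([245.21, 240.83]), array([245.67, 239.15]), array([245.94, 238.14])]
0.2 0.048 [array([245.22, 240.7 ]), array([245.68, 239.02]), array([245.95, 238.  ])]
0.25 0.044 [array([245.97, 241.03]), array([246.43, 239.34]), array([246.7 , 238.34])]
0.25 0.048 [array([246.05, 240.92]), array([246.51, 239.23]), array([246.78, 238.22])]
0.3 0.044 [array([246.72, 241.23]), array([247.18, 239.55]), array([247.45, 238.54])]
0.3 0.048 [array([246.87, 241.14]), array([247.33, 239.45]), array([247.6 , 238.44])]
0.35 0.044 [array([247.47, 241.43]), array([247.93, 239.75]), array([248.2 , 238.74])]
0.35 0.048 [array([247.69, 241.36]), array([248.15, 239.68]), array([248.42, 238.67])]
0.4 0.044 [array([248.21, 241.64]), array([248.67, 239.96]), array([248.94, 238.95])]
0.4 0.048 [array([248.5 , 241.59]), array([248.96, 239.9 ]), array([249.23, 238.89])]
ring ends [array([229.67, 237.73]), array([261.  , 245.28])]
```

View pics/rect1.png

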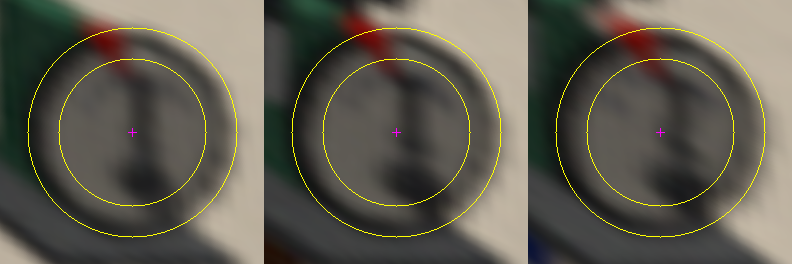

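Run:
```python
from h import *
t=load("top0.npz");Rg=R.from_euler('z',np.radians(-12.2));o=np.array([.534,.2833,0])
g=cv2.cvtColor(t["color"],cv2.COLOR_RGB2GRAY).astype(np.float32)
ys=np.arange(-.060,.0605,.002)
for off in (-1,-.5,0,.5,1):
    L=[]
    for y in ys:
        z=.06+np.sqrt(max(0,.048**2-y*y))
        L.append(proj(t,o+Rg.apply([.030,y,z])))
    L=np.array(L,np.float32);L[:,1]+=off
    val=cv2.remap(g,L[:,:1].T.copy(),L[:,1:].T.copy(),cv2.INTER_LINEAR)[0]
    print(off,' '.join('%d'%a for a in val))
print((ys*1000).round().astype(int).tolist())
# projection of post top corners & centroid using whole gradient
print(proj(t,o+[0,0,.095]))
gm=t["color"].astype(int);print((gm[...,1]-gm[...,0])[243:260,232:252])
```

```text
-1 171 171 169 164 133 112 98 96 108 118 121 115 110 111 114 112 108 111 112 108 98 98 100 101 97 90 85 83 92 100 107 113 116 116 114 113 111 113 114 118 120 119 122 123 122 122 123 126 130 139 152 160 164 166 161 169 170 171 169 169 169
-0.5 173 171 169 164 128 102 87 74 84 95 97 92 91 91 90 89 90 91 88 85 82 86 88 89 88 86 81 73 73 80 87 95 99 98 96 92 91 93 95 100 102 99 100 99 99 99 100 105 111 126 145 158 163 166 159 169 170 170 168 168 168
0 174 172 169 164 129 102 83 68 66 74 82 77 73 78 80 75 73 77 80 75 69 77 86 92 87 84 82 76 81 84 81 79 85 89 98 99 92 85 79 84 89 90 94 95 94 91 89 91 97 115 139 156 162 165 159 167 169 170 168 167 167
0.5 174 173 170 165 131 103 83 63 64 67 67 75 76 72 74 76 77 73 73 79 80 82 88 98 94 92 89 82 90 97 93 92 92 90 101 111 106 103 100 96 92 89 90 93 95 95 94 95 99 116 139 156 161 164 160 166 169 170 169 168 167
1 174 174 172 167 139 110 84 67 64 71 75 78 83 84 82 81 86 85 83 85 90 93 96 102 100 100 98 91 96 104 102 105 105 103 108 114 112 115 119 114 109 106 103 103 105 106 105 105 105 119 140 156 161 164 163 166 168 169 170 168 168
[-60, -58, 
[... 691 characters left out ...]
-1  0]
 [-6 -4  0  0  6 19 21 21 21 20 21 21 19  7  5  5  4  2  0 -1]
 [-5 -4 -1  1  9 19 21 21 21 21 21 20 15  6  5  5  5  4  4  0]
 [-5 -2  0  4 15 20 21 21 21 21 21 19 11  7  5  5  5  6  4  0]
 [-5 -1  0  4 16 21 21 20 21 21 21 19  9  6  5  6  6  5  3  1]
 [-4 -1  0  4 16 21 21 20 21 21 20 19  7  6  5  6  5  5  2  0]
 [-2  0  1  2  6 11 13 16 19 20 20 15  6  5  5  6  6  4  1 -1]
 [-3 -1 -1  0  1  2  3  9 12 15 13 10  6  5  5  4  5  4  1  0]
 [-2 -1  0  0  1  0  0  2  4  6 10 10 10  7  6  5  5  3  0 -1]
 [-1  0 -1  0 -1  0  0  0  0  2  3  3  5  7  7  5  4  2  0  1]
 [-1 -1  0  0  0  0 -1  0  0  0  0  1  2  2  3  2  2  1  0  0]
 [-2 -1 -1  0  0 -1  0  0  0  0  1  0  0  0  0  1  1  0  0  0]]
```

Run:
```python
from h import *
t=load("top0.npz")
g=cv2.cvtColor(t["color"],cv2.COLOR_RGB2GRAY)
print("cols 226..268");print("\n".join(str(r)+": "+' '.join('%3d'%x for x in g[r,226:268]) for r in range(232,250)))
Rg=R.from_euler('z',np.radians(-12.2));o=np.array([.534,.2833,0])
for x in (.027,.033):
    print(x,[tuple(np.round(proj(t,o+Rg.apply([x,.048*np.cos(a),.06+.048*np.sin(a)])),1)) for a in (-.4,0,.2,.5,.8,1.2,1.57,2,2.5,3.14)])
```

```text
cols 226..268
232: 171 171 171 172 171 170 170 171 171 170 171 169 167 169 171 172 171 168 166 169 171 171 170 169 169 169 169 171 172 170 169 170 170 167 168 169 169 168 169 171 173 172
233: 170 171 171 173 171 171 171 172 170 168 169 169 168 169 171 171 170 169 167 167 168 167 168 167 168 168 169 169 168 169 170 171 171 168 169 169 169 169 169 170 173 171
234: 171 171 172 173 171 171 173 173 171 169 169 170 169 169 170 171 171 171 169 167 166 166 168 169 168 168 168 167 166 169 170 172 172 169 170 169 167 168 170 172 173 172
235: 172 172 172 172 169 167 169 170 170 170 170 171 170 171 171 172 172 173 172 168 168 170 172 172 169 168 168 169 169 170 171 172 172 170 170 169 168 170 173 172 172 172
236: 169 170 172 170 160 134 132 137 147 153 164 166 166 168 169 170 173 172 171 169 169 169 170 172 169 168 170 172 171 171 169 169 170 171 171 171 170 172 173 172 171 172
237: 167 168 171 170 155 100  87  90  99 103 113 116 122 135 149 163 165 163 164 164 164 166 169 169 169 169 170 171 171 171 170 170 171 173 173 174 173 172 171 171 172 173
238: 168 170 170 167 155 102  97  98  93  84  83
[... 2141 characters left out ...]
at64(238.3)), (np.float64(229.6), np.float64(238.0)), (np.float64(231.6), np.float64(238.2)), (np.float64(236.2), np.float64(239.0)), (np.float64(241.8), np.float64(240.2)), (np.float64(248.9), np.float64(242.1)), (np.float64(256.0), np.float64(244.2)), (np.float64(260.7), np.float64(246.3))]
0.033 [(np.float64(232.5), np.float64(238.0)), (np.float64(229.9), np.float64(236.8)), (np.float64(229.5), np.float64(236.4)), (np.float64(230.1), np.float64(236.1)), (np.float64(232.1), np.float64(236.2)), (np.float64(236.7), np.float64(236.9)), (np.float64(242.4), np.float64(238.2)), (np.float64(249.4), np.float64(240.0)), (np.float64(256.5), np.float64(242.2)), (np.float64(261.3), np.float64(244.3))]
```

Call:
{"method": "carry_out", "body": {"deltas": [0,-0.014,0,0,0,0.25,-1,0,-0.028,0,0,0,0.5,-1,0,-0.028,0,0,0,0.5,-1,0,-0.028,0,0,0,0.5,-1,0,-0.014,0,0,0,0.25,-1,0,0,0,0,0,0,-1,0,0,0,0,0,0,-1]}}

```text
clock: 14.48
position: [0.6443, 0.028, 0.1319]
ee_rot: [-0.053, -0.705, 0.045, 0.705]
contact_force: [-0.2, 0.9, 1.3]
width: 0.0229
```

```bash
cp scene_last.npz roll0.npz; python3 chk.py pics/l1.png;cp scene_last.npz roll1.npz
cat > pose.py <<'E'
from h import *
from rig import readout
s=readout.get_state();r=rot(s["ee_rot"]);M=r.as_matrix()
g=np.column_stack([-M[:,2],-M[:,1],-M[:,0]])  # gauge axes
e=R.from_matrix(g).as_euler('ZYX',degrees=True)
S=s["position"]+M[:,0]*.0475
th=-np.radians(e[2])
print("t",s["clock"],"sole",S.round(4),"yaw,pitch,roll deg",e.round(2),"roll rad",np.radians(e[2]).round(4),"est sink mm",1000*(.092-S[2]+.005*th*th))
E
python3 pose.py
```

```text
F avg [0.47 1.47 1.66] n 7
blue [ 338.51  249.92 1600.  ] [337.95 254.98 647.5 ] dv 5.058183179122267 px per mm down 0.2784220470468256
t 14.775 sole [0.6443 0.0214 0.0849] yaw,pitch,roll deg [ 0.66  0.05 -7.92] roll rad -0.1383 est sink mm 7.185361534781793
```

View pics/l1.png

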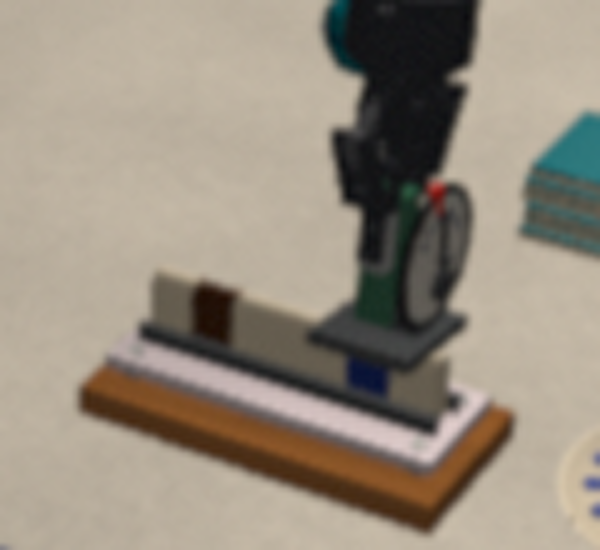

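Call:
{"method": "carry_out", "body": {"deltas": [-0.001,-0.014,0,0,0,0.25,-1,-0.001,-0.028,0,0,0,0.5,-1,-0.001,-0.028,0,0,0,0.5,-1,-0.002,-0.028,0,0,0,0.5,-1,-0.001,-0.012,0,0,0,0.21,-1,0,0,0,0,0,0,-1,0,0,0,0,0,0,-1,0,0,0,0,0,0,-1,0,0,0,0,0,0,-1]}}

```text
clock: 15.9
position: [0.6439, 0.0342, 0.131]
ee_rot: [0.101, 0.701, -0.093, -0.7]
contact_force: [1.1, 3.6, 1.1]
width: 0.0229
```

```bash
python3 chk.py pics/l2.png;cp scene_last.npz roll2.npz; python3 pose.py
cat > roll.py <<'E'
from h import *
from mark import red,onface
from rect import rectify
import sys
# world-upright plane through dial face, origin at dial centre
def one(f,S,th,yaw=.68):
    d=load(f);Ry=R.from_euler('z',np.radians(yaw));Rg=Ry*R.from_euler('x',-th)
    c=np.array(S)+Rg.apply([0,0,.06]);o=c-np.array([0,0,.06])
    u,v=proj(d,c+Rg.apply([.033,-.012,.041]))
    r=red(d,(int(u)-9,int(v)-9,int(u)+10,int(v)+9));a=np.array(onface(d,r[0],r[1],o,Ry))
    print(f,"th",th,"red yz in upright plane",a.round(2),"ang rel vertical",np.arctan2(-a[0],a[1]).round(3),"+th =",(np.arctan2(-a[0],a[1])+th).round(3),"rad",np.hypot(*a).round(2),r[2])
    im,_=rectify(d,o,Ry,2.2);k=int(60*2.2);cv2.circle(im,(k,k),int(48*2.2),(255,255,0),1);cv2.line(im,(k,k-3),(k,k+3),(255,0,255),1)
    return im
P=[("roll0.npz",[.6442,.0207,.085],0.),("roll1.npz",[.6443,.0214,.0849],.1383)]
if len(sys.argv)>1: P.append(("roll2.npz",[float(x) for x in sys.argv[1:4]],float(sys.argv[4])))
cv2.imwrite("pics/rolls.png",np.hstack([one(*p) for p in P])[:,:,::-1])
E
```

```text
F avg [2.04 3.41 0.95] n 7
blue [ 338.51  249.92 1600.  ] [338.02 253.94 896.83] dv 4.02262766332035 px per mm down 0.2784220470468256
t 16.2 sole [0.644  0.0212 0.0853] yaw,pitch,roll deg [  0.68   0.08 -15.82] roll rad -0.276 est sink mm 7.0712511184908164
```

```bash
python3 roll.py .644 .0212 .0853 .276
python3 - <<'E'
from h import *
ims=[]
for f,(a,b) in (("roll0.npz",(338,210)),("roll1.npz",(338,210)),("roll2.npz",(340,210))):
    i=load(f)["color"][b:b+40,a:a+26];ims.append(cv2.resize(i,None,fx=10,fy=10,interpolation=cv2.INTER_CUBIC))
cv2.imwrite("pics/m2.png",np.hstack(ims)[:,:,::-1])
E
```

```text
roll0.npz th 0.0 red yz in upright plane [-11.54  42.63] ang rel vertical 0.264 +th = 0.264 rad 44.16 834.0
roll1.npz th 0.1383 red yz in upright plane [-5.83 45.11] ang rel vertical 0.129 +th = 0.267 rad 45.49 970.0
roll2.npz th 0.276 red yz in upright plane [ 0.27 45.31] ang rel vertical -0.006 +th = 0.27 rad 45.31 837.0
```

View pics/rolls.png

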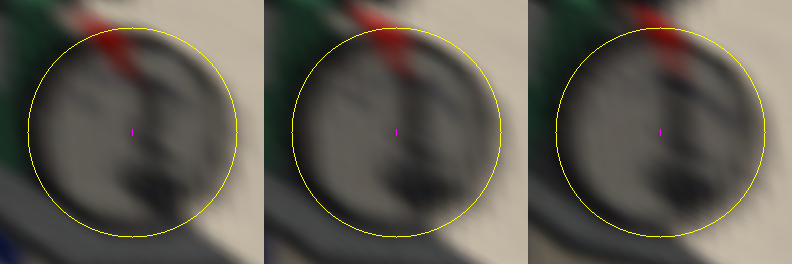

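View pics/m2.png

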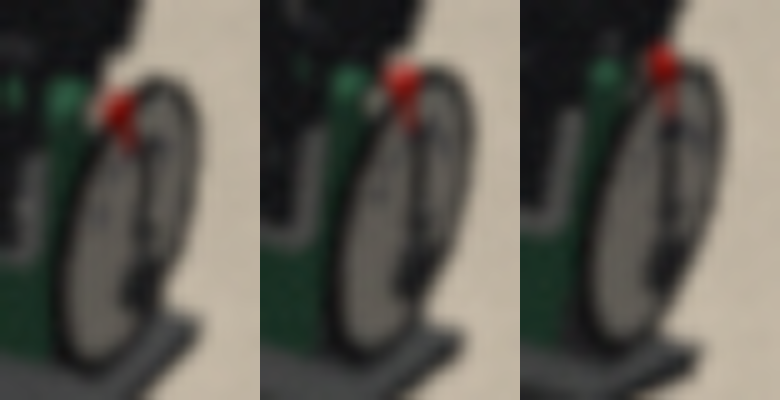

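```bash
cat > rows.py <<'E'
from h import *
import sys
def rows(f,S,th,yaw=.68):
    d=load(f) if isinstance(f,str) else f
    c=d["color"].astype(float);Ry=R.from_euler('z',np.radians(yaw));Rg=Ry*R.from_euler('x',-th);C=np.array(S)+Rg.apply([0,0,.06])
    print(f if isinstance(f,str) else '')
    for h in (.033,.037):
        q=[np.array(proj(d,C+Ry.apply([h,0,z/1000]))) for z in (-20,0,30,34,41,48)];print(" vertical line h",h,[tuple(x.round(2)) for x in q])
    u0,v0=proj(d,C+Ry.apply([.034,0,.041]))
    red=np.clip(c[...,0]-np.maximum(c[...,1],c[...,2])-8,0,None)
    g=c.mean(2)
    for v in range(int(v0)-6,int(v0)+19):
        us=np.arange(int(u0)-10,int(u0)+10);w=red[v,us];s=''
        if w.sum()>15: s="red %.2f (%.0f)"%((w*us).sum()/w.sum(),w.sum())
        us=np.arange(int(u0)-3,int(u0)+6)
        print(v,s,' | ',us[0],' '.join('%d'%x for x in g[v,us]))
if __name__=="__main__":
    rows("roll0.npz",[.6442,.0207,.085],0.)
    rows("roll2.npz",[.644,.0212,.0853],.276)
E
python3 rows.py
```

```text
roll0.npz
 vertical line h 0.033 [(np.float64(350.29), np.float64(237.84)), (np.float64(350.62), np.float64(231.98)), (np.float64(351.12), np.float64(223.01)), (np.float64(351.19), np.float64(221.8)), (np.float64(351.31), np.float64(219.67)), (np.float64(351.43), np.float64(217.53))]
 vertical line h 0.037 [(np.float64(351.51), np.float64(238.2)), (np.float64(351.85), np.float64(232.34)), (np.float64(352.37), np.float64(223.36)), (np.float64(352.44), np.float64(222.15)), (np.float64(352.57), np.float64(220.02)), (np.float64(352.69), np.float64(217.88))]
213 red 356.31 (26)  |  348 18 21 47 103 156 173 175 175 176
214 red 356.07 (27)  |  348 26 41 72 124 165 174 176 176 176
215 red 356.50 (26)  |  348 52 87 118 153 172 176 177 177 177
216 red 355.28 (32)  |  348 78 130 157 169 168 167 169 173 175
217 red 354.93 (27)  |  348 95 152 166 158 134 120 129 145 158
218 red 351.22 (65)  |  348 101 140 138 113 79 62 75 94 123
219 red 350.11 (168)  |  348 103 109 92 65 46 57 71 63 84
220 red 349.65 (262)  |  348 96 77 56 51 62 80 86 68 63
221 red 349.56 (246)  |  348 81 51 44 61 79 88 89 79 62

[... 1853 characters left out ...]
 85 89 76 74
221 red 356.56 (39)  |  351 41 66 74 61 58 77 85 78 69
222   |  351 55 76 71 48 40 62 75 75 65
223   |  351 69 80 67 41 39 62 66 67 65
224   |  351 78 82 70 51 52 72 70 67 71
225   |  351 78 79 74 54 56 80 78 73 76
226   |  351 81 80 77 53 56 82 86 79 84
227   |  351 82 84 79 53 57 84 88 81 90
228   |  351 85 87 78 51 59 84 88 79 101
229   |  351 88 88 76 50 58 80 84 75 108
230   |  351 89 85 72 46 48 70 77 73 114
231   |  351 89 85 70 45 49 72 76 84 133
232 red 361.18 (17)  |  351 88 87 74 51 57 74 72 100 155
233 red 361.06 (17)  |  351 88 86 69 51 52 62 71 114 165
234 red 361.00 (17)  |  351 88 79 57 40 38 47 81 135 171
235 red 360.82 (17)  |  351 86 74 46 32 31 49 102 157 175
```

Run:
```python
from h import *
from mark import onface
L=[("scene0.npz",[.534,.2833,0],0,-12.2),("scene1.npz",[.5333,.2831,.127],0,-12.2),("scene2.npz",[.5352,.0186,.1138],0,.7),("roll0.npz",[.6442,.0207,.085],0,.68),("roll1.npz",[.6443,.0214,.0849],.1383,.66),("roll2.npz",[.644,.0212,.0853],.276,.68)]
for f,S,th,yaw in L:
    d=load(f);Rg=R.from_euler('z',np.radians(yaw))*R.from_euler('x',-th);S=np.array(S)
    c=d["color"].astype(float);w=np.clip(c[...,0]-np.maximum(c[...,1],c[...,2])-14,0,None)
    u0,v0=proj(d,S+Rg.apply([.033,-.012,.10]));u0,v0=int(round(u0)),int(round(v0))
    out=[]
    for v in range(v0-6,v0+8):
        us=np.arange(u0-6,u0+6);x=w[v,us]
        if x.sum()>25: out.append((v,(x*us).sum()/x.sum(),x.sum()))
    print(f,"camera k:",(lambda q:(-q[1]/q[0]).round(2))(Rg.inv().apply(d["origin"]-S-Rg.apply([.033,0,.06]))))
    for h in (.032,.033,.0345):
        r=[]
        for v,u,s in out:
            y,z=onface(d,u,v,S,Rg,h);r.append("%.0f:%.3f(%d)"%(np.hypot(y,z),np.arctan2(-y,z),s))
        print("  h",h,' '.join(r))
```

```text
scene0.npz camera k: 1.31
  h 0.032 50:0.175(38) 47:0.217(125) 43:0.256(177) 39:0.264(126) 34:0.233(72) 29:0.206(31)
  h 0.033 51:0.197(38) 48:0.240(125) 45:0.280(177) 40:0.290(126) 35:0.263(72) 30:0.242(31)
  h 0.0345 52:0.229(38) 49:0.272(125) 46:0.313(177) 42:0.326(126) 37:0.305(72) 32:0.292(31)
scene1.npz camera k: 1.31
  h 0.032 52:0.186(43) 48:0.184(171) 45:0.210(204) 42:0.240(163) 38:0.226(99) 33:0.189(63) 29:0.176(36)
  h 0.033 53:0.208(43) 49:0.208(171) 46:0.235(204) 43:0.265(163) 39:0.254(99) 34:0.223(63) 30:0.215(36)
  h 0.0345 55:0.239(43) 51:0.241(171) 48:0.269(204) 45:0.301(163) 40:0.295(99) 36:0.270(63) 32:0.269(36)
scene2.npz camera k: 1.77
  h 0.032 52:0.198(38) 49:0.221(151) 47:0.248(237) 43:0.265(220) 39:0.244(134) 33:0.161(63) 29:0.114(34)
  h 0.033 54:0.226(38) 51:0.250(151) 48:0.278(237) 45:0.297(220) 40:0.280(134) 34:0.207(63) 30:0.168(34)
  h 0.0345 56:0.266(38) 53:0.291(151) 50:0.319(237) 47:0.340(220) 43:0.329(134) 37:0.268(63) 32:0.241(34)
roll0.npz camera k: 2.16
  h 0.032 53:0.229(28) 49:0.208(132) 46:0.232(224) 43:0.255(209) 38:0.237(139) 33:0.158(82) 28
[... 199 characters left out ...]
0.287(82) 32:0.266(45)
roll1.npz camera k: 2.36
  h 0.032 52:0.240(117) 48:0.235(260) 45:0.234(264) 41:0.225(160) 37:0.184(92) 33:0.143(62) 28:0.067(38)
  h 0.033 53:0.278(117) 50:0.275(260) 46:0.278(264) 43:0.273(160) 38:0.239(92) 34:0.206(62) 30:0.143(38)
  h 0.0345 56:0.330(117) 52:0.332(260) 49:0.338(264) 45:0.338(160) 41:0.313(92) 37:0.292(62) 32:0.245(38)
roll2.npz camera k: 2.5
  h 0.032 53:0.267(74) 50:0.263(191) 46:0.235(228) 42:0.204(175) 38:0.176(86) 35:0.110(54) 31:0.045(43)
  h 0.033 54:0.308(74) 51:0.307(191) 47:0.282(228) 43:0.257(175) 40:0.234(86) 36:0.177(54) 32:0.123(43)
  h 0.0345 57:0.365(74) 53:0.368(191) 49:0.349(228) 45:0.330(175) 42:0.316(86) 37:0.271(54) 33:0.230(43)
```

Run:
```python
from h import *
from scipy.optimize import least_squares
L=[("scene0.npz",[.534,.2833,0],0,-12.2),("scene2.npz",[.5352,.0186,.1138],0,.7),("roll0.npz",[.6442,.0207,.085],0,.68),("roll1.npz",[.6443,.0214,.0849],.1383,.66),("roll2.npz",[.644,.0212,.0853],.276,.68)]
for f,S,th,yaw in L:
    d=load(f);Rg=R.from_euler('z',np.radians(yaw))*R.from_euler('x',-th);S=np.array(S)
    g=cv2.cvtColor(d["color"],cv2.COLOR_RGB2GRAY).astype(np.float32)
    E=[]
    for a in np.radians(np.arange(-5,86,10)):
        rs=np.arange(34,66,.5)
        P=np.array([proj(d,S+Rg.apply([.033,r*np.cos(a)/1000,.06+r*np.sin(a)/1000])) for r in rs],np.float32)
        val=cv2.remap(g,P[:,:1].T.copy(),P[:,1:].T.copy(),cv2.INTER_LINEAR)[0]
        bg=val[-12:].mean(); mn=val.min();i=np.argmin(val);th_=(bg+mn)/2
        j=next((j for j in range(i,len(rs)) if val[j]>th_),None)
        E.append((np.degrees(a).round(),rs[j] if j else None,int(mn),int(bg)))
    print(f,[(int(e[0]),e[1],e[2],e[3]) for e in E])
    A=np.array([[np.radians(e[0]),e[1]] for e in E if e[1] and e[3]>150])
    pts_=np.column_stack([A[:,1]*np.cos(A[:,0]),A[:,1]*np.sin(A[:,0])])
    for rr in (48,):
        s=least_squares(lambda p:np.hypot(*(pts_-p).T)-rr,[0,0]);print("  centre offset (y,z) mm for r",rr,s.x.round(2),"rms",np.sqrt(np.mean(s.fun**2)).round(2))
```

```text
scene0.npz [(-5, np.float64(46.5), 81, 176), (5, np.float64(46.5), 79, 179), (15, np.float64(45.5), 77, 180), (25, np.float64(46.0), 72, 182), (35, np.float64(45.5), 73, 181), (45, np.float64(44.5), 69, 180), (55, np.float64(44.5), 73, 180), (65, np.float64(44.5), 68, 181), (75, np.float64(45.5), 64, 180), (85, np.float64(47.0), 67, 180)]
  centre offset (y,z) mm for r 48 [-1.76 -2.18] rms 0.64
scene2.npz [(-5, np.float64(47.5), 81, 181), (5, np.float64(47.5), 81, 181), (15, np.float64(46.5), 78, 181), (25, np.float64(46.0), 68, 181), (35, np.float64(45.5), 66, 183), (45, np.float64(44.5), 58, 182), (55, np.float64(44.5), 65, 181), (65, np.float64(44.5), 61, 180), (75, np.float64(45.0), 59, 175), (85, np.float64(44.0), 64, 100)]
  centre offset (y,z) mm for r 48 [-0.52 -3.55] rms 0.33
roll0.npz [(-5, np.float64(48.0), 78, 178), (5, np.float64(47.5), 80, 178), (15, np.float64(47.5), 79, 180), (25, np.float64(46.5), 73, 182), (35, np.float64(45.5), 63, 179), (45, np.float64(44.5), 68, 179), (55, np.float64(44.5), 67, 179), (65, np.float64(44.5), 68, 178), (75, np.float64(45.5), 56, 179
[... 186 characters left out ...]
8.5), 72, 182), (25, np.float64(47.0), 72, 181), (35, np.float64(46.0), 76, 180), (45, np.float64(45.5), 68, 178), (55, np.float64(44.5), 67, 179), (65, np.float64(44.5), 61, 180), (75, np.float64(44.5), 59, 180), (85, np.float64(45.5), 56, 168)]
  centre offset (y,z) mm for r 48 [ 0.8  -3.74] rms 0.62
roll2.npz [(-5, np.float64(48.5), 77, 177), (5, np.float64(49.0), 82, 180), (15, np.float64(49.0), 74, 182), (25, np.float64(48.0), 66, 180), (35, np.float64(46.5), 73, 180), (45, np.float64(46.0), 76, 179), (55, np.float64(45.5), 64, 177), (65, np.float64(45.0), 65, 180), (75, np.float64(44.0), 60, 182), (85, np.float64(44.5), 54, 164)]
  centre offset (y,z) mm for r 48 [ 1.36 -3.84] rms 0.51
```

Run:
```python
from h import *
Rg=R.from_euler('z',np.radians(-12.2))
for f,o in (("top0.npz",[.534,.2833,0]),("top1.npz",[.5333,.2831,.127])):
    t=load(f);o=np.array(o)
    c=t["color"].astype(int);w=np.clip(c[...,0]-np.maximum(c[...,1],c[...,2])-18,0,None).astype(float);w[:225]=0;w[250:]=0;w[:,:225]=0;w[:,270:]=0
    v,u=np.mgrid[:480,:640];print(f,"red",(w*u).sum()/w.sum(),(w*v).sum()/w.sum(),w.sum());
    i,j=np.unravel_index(w.argmax(),w.shape);print(i,j);print(w[i-3:i+5,j-6:j+7].astype(int))
    for mu in (.22,.26,.30,.34): print(mu,[np.round(proj(t,o+Rg.apply([x,-.047*np.sin(mu),.06+.047*np.cos(mu)])),2) for x in (.030,.032,.034)])
t=load("top1.npz")["color"][205:270,215:280];cv2.imwrite("pics/t1.png",cv2.resize(t,None,fx=8,fy=8,interpolation=cv2.INTER_CUBIC)[:,:,::-1])
```

```text
top0.npz red 246.55677655677655 239.63003663003664 273.0
240 247
[[ 0  0  0  0  0  0  0  0  0  0  0  0  0]
 [ 0  0  0  0  0  5  0  0  0  0  0  0  0]
 [ 0  0  0  0 29 36 29 14  0  0  0  0  0]
 [ 0  0  0  0 23 38 46 36  0  0  0  0  0]
 [ 0  0  0  0  0  0  5 12  0  0  0  0  0]
 [ 0  0  0  0  0  0  0  0  0  0  0  0  0]
 [ 0  0  0  0  0  0  0  0  0  0  0  0  0]
 [ 0  0  0  0  0  0  0  0  0  0  0  0  0]]
0.22 [array([245.73, 240.15]), array([245.91, 239.47]), array([246.09, 238.8 ])]
0.26 [array([246.37, 240.32]), array([246.56, 239.64]), array([246.74, 238.97])]
0.3 [array([247.02, 240.49]), array([247.2 , 239.81]), array([247.38, 239.14])]
0.34 [array([247.66, 240.66]), array([247.84, 239.99]), array([248.02, 239.31])]
top1.npz red 237.72302158273382 232.9388489208633 278.0
233 238
[[ 0  0  0  0  0  0  0  0  0  0  0  0  0]
 [ 0  0  0  0  7  1  0  0  0  0  0  0  0]
 [ 0  0  0  0 20 27 19  9  0  0  0  0  0]
 [ 0  0  0  0  8 34 48 31  0  0  0  0  0]
 [ 0  0  0  0  0 13 33 28  0  0  0  0  0]
 [ 0  0  0  0  0  0  0  0  0  0  0  0  0]
 [ 0  0  0  0  0  0  0  0  0  0  0  0  0]
 [ 0  0  0  0  0  0  0  0  0  0  0  0  0]]
0.22 [array([236.46, 233.54]), array([236.66, 232.79]), array([236.87, 232.04])]
0.26 [array([237.18, 233.73]), array([237.39, 232.98]), array([237.59, 232.23])]
0.3 [array([237.9 , 233.92]), array([238.1 , 233.17]), array([238.31, 232.43])]
0.34 [array([238.62, 234.12]), array([238.82, 233.37]), array([239.02, 232.62])]
```

View pics/t1.png

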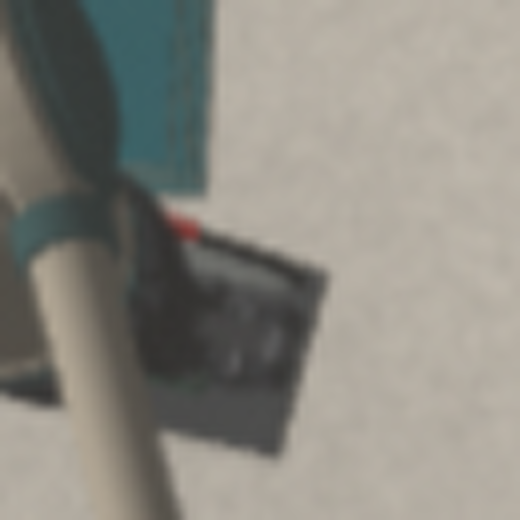

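```bash
python3 - <<'E'
from h import *
def brown(d):
    c=d["color"].astype(float);w=np.clip(110-c.mean(2),0,None);w[:]=w*((c[...,0]-c[...,2])>8)
    m=np.zeros(w.shape);m[233:252,300:318]=1;w=w*m;v,u=np.mgrid[:480,:640];return (w*u).sum()/w.sum(),(w*v).sum()/w.sum(),w.sum()
def deckedge(d):
    # lilac deck's near top edge: per-column subpixel strongest dark->? use vertical profile correlation via phase shift on deck patch
    return cv2.cvtColor(d["color"],cv2.COLOR_RGB2GRAY)[252:285,300:345].astype(np.float32)
d0=load("scene0.npz")
p=np.array([.535,.0195,.08]);k=(proj(d0,p-[0,0,.01])[1]-proj(d0,p)[1])/10
for f in ("roll0.npz","roll1.npz","roll2.npz"):
    d=load(f);print(f,np.round(brown(d0),2),np.round(brown(d),2),"sink mm",(brown(d)[1]-brown(d0)[1])/k)
E
python3 pose.py; python3 st.py
```

```text
roll0.npz [ 307.69  241.07 9841.67] [ 307.68  243.   9510.67] sink mm 7.093591053024687
roll1.npz [ 307.69  241.07 9841.67] [ 307.6   242.82 9310.  ] sink mm 6.4283352902917
roll2.npz [ 307.69  241.07 9841.67] [ 307.63  242.74 9469.33] sink mm 6.146061300673968
t 16.2 sole [0.644  0.0212 0.0853] yaw,pitch,roll deg [  0.68   0.08 -15.82] roll rad -0.276 est sink mm 7.0712511184908164
t 16.2 q [ 0.099  0.473  1.488 -0.293  1.222  1.764] p [0.6439 0.0342 0.131 ] F [2.48 2.61 0.8 ] M [ 0.795 -0.425  0.164] w 0.0227
```

Run:
```python
from h import *
from rig import eyes
a=load("top0.npz")["color"];d=eyes.get_image("top");b=d["color"];s=eyes.get_image("scene")["color"]
cv2.imwrite("pics/ftop.png",b[:,:,::-1]);cv2.imwrite("pics/fscene.png",s[:,:,::-1])
```

```text
(no output)
```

View pics/fscene.png

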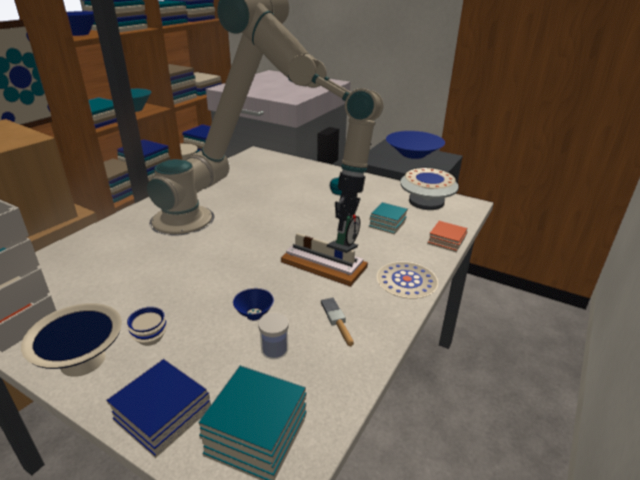

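View pics/ftop.png

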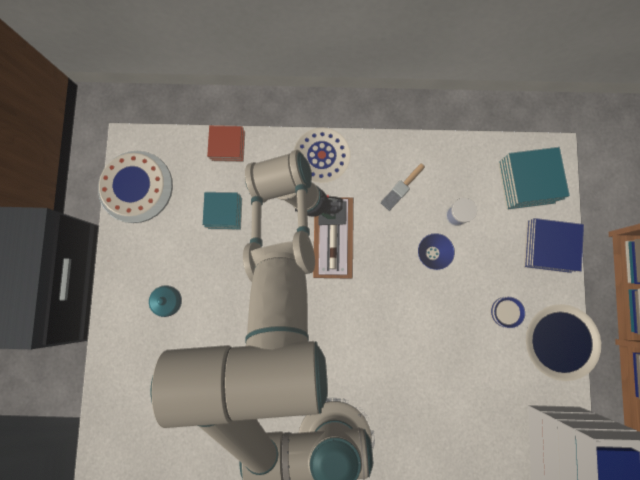

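Call:
{"method": "carry_out", "body": {"deltas": [0.006,0,0,0,0,0,-1,0.006,0,0,0,0,0,-1,0,0,0,0,0,0,-1,0,0,0,0,0,0,-1,0,0,0,0,0,0,-1,0,0,0,0,0,0,-1]}}

```text
clock: 17.05
position: [0.6439, 0.0341, 0.1303]
ee_rot: [0.101, 0.7, -0.093, -0.7]
contact_force: [1.8, 4.9, 1.1]
width: 0.023
```

```bash
python3 pose.py
python3 - <<'E'
from h import *
from rig import eyes,readout
d=eyes.get_image("top");np.savez("top3.npz",**d);s=eyes.get_image("scene");np.savez("roll3.npz",**s)
c=d["color"].astype(int);w=np.clip(c[...,0]-np.maximum(c[...,1],c[...,2])-18,0,None).astype(float);w[:190]=0;w[212:]=0;w[:,:318]=0;w[:,348:]=0
v,u=np.mgrid[:480,:640];print("red",(w*u).sum()/max(w.sum(),1),(w*v).sum()/max(w.sum(),1),w.sum());i,j=np.unravel_index(w.argmax(),w.shape);print(i,j);print(w[i-3:i+4,j-6:j+7].astype(int))
S=np.array([.644,.0212,.0846]);th=.276;Ry=R.from_euler('z',np.radians(.68));C=S+(Ry*R.from_euler('x',-th)).apply([0,0,.06])
for dl in (-.05,0,.05): print("mu-th",dl,[np.round(proj(d,C+Ry.apply([x,-.047*np.sin(dl),.047*np.cos(dl)])),2) for x in (.030,.032,.034)])
cv2.imwrite("pics/t3.png",cv2.resize(d["color"][185:245,300:365],None,fx=8,fy=8,interpolation=cv2.INTER_CUBIC)[:,:,::-1])
cv2.imwrite("pics/s3.png",cv2.resize(s["color"][200:262,325:385],None,fx=9,fy=9,interpolation=cv2.INTER_CUBIC)[:,:,::-1])
E
```

```text
t 17.05 sole [0.644  0.0212 0.0846] yaw,pitch,roll deg [  0.68   0.08 -15.81] roll rad -0.2759 est sink mm 7.759575882211266
red 331.2096774193548 196.13306451612902 248.0
196 327
[[ 0  0  0  0  0  0  0  0  0  0  0  0  0]
 [ 0  0  0  0  0  0  6  2  0  0  0  0  0]
 [ 0  0  0  0  0  6 40 27  0  0  0  0  0]
 [ 0  0  0  0  0  6 43 37  0  0  0  0  0]
 [ 0  0  0  0  0  0 10 16  0  0  0  0  0]
 [ 0  0  0  0  0  0  0  0  0  0  0  0  0]
 [ 0  0  0  0  0  0  0  0  0  0  0  0  0]]
mu-th -0.05 [array([325.84, 196.49]), array([325.85, 195.77]), array([325.86, 195.05])]
mu-th 0 [array([326.71, 196.5 ]), array([326.72, 195.78]), array([326.73, 195.05])]
mu-th 0.05 [array([327.58, 196.51]), array([327.59, 195.79]), array([327.6 , 195.07])]
```

View pics/t3.png

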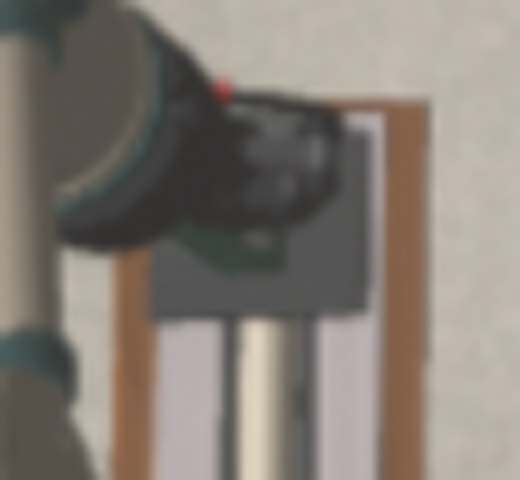

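View pics/s3.png

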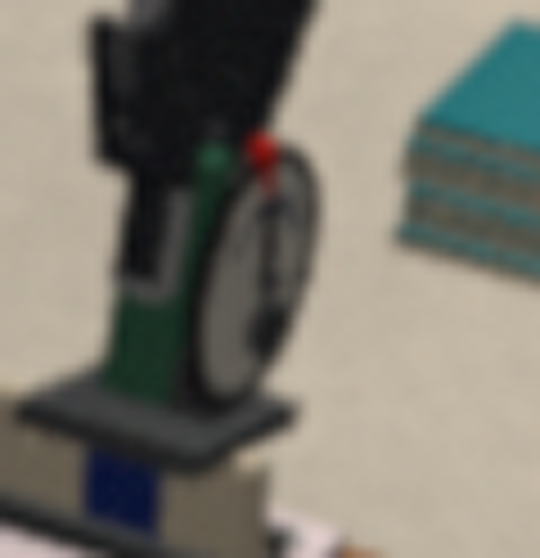

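```bash
python3 chk.py pics/fin.png | head -1; python3 pose.py
python3 - <<'E'
from rig import job
print(job.sign_off())
E
```

```text
F avg [2.43 4.66 1.72] n 7
t 17.45 sole [0.644  0.0212 0.0846] yaw,pitch,roll deg [  0.68   0.08 -15.81] roll rad -0.2759 est sink mm 7.7669801542992785
the job is handed in; nothing more can be done
None
```

I gripped the gauge by its green post and pressed it upright on the brown band, sinking the bed about 7 mm. I then slid it along the bead to the blue band without lifting it and rocked it 0.276 rad towards its +y side. I handed it in at 17.5 s, still gripped and pressed on the blue band.

**Pressure:**
- **On the brown band and while sliding:** camera, height and force all put the sink at about 7 mm of the 14 mm travel.
- **After rocking:** the camera read about 6.1 mm while the height reading said 7.1 mm, so I pressed 0.7 mm further.
- **At hand-in:** the height reading was 7.8 mm. Allowing for the roughly 0.8 mm sideways offset on the bead, I take the true sink as about 7 mm. The vertical push was about 5.5 N, which fits a half-way sink. I did not repeat the camera sink reading after that last push.

**Pointer:**
- **Mark angle:** this is the least certain part. The views put the red mark between about 0.26 and 0.30 rad, depending on how far the mark stands out from the dial; my best estimate was about 0.27.
- **At the final pose:** the scene camera shows the mark directly above the needle tip, and the top view agrees to within about 0.02 rad. The mark is partly hidden by the gripper there.

**Surroundings:** the bowls, tiles, jar, pot and brush looked unmoved in the pictures taken just before that last push.

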